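# Strip and secure the bench slicer at closing time

### The job

Closing-time service of the bench slicer: pry its clear guard up with the blade of the flat scraper and swing it open, lift every white comb block that is fitted straight up out from between the blade guides and set it in the steel wash pan, and lay the scraper back on the worktop. Tighten the castle nut clockwise until its yellow mark has come round to the yellow mark on the washer, turn it a little further to the first slot that lines up with the cotter slot of the stud, fold the orange keeper down into that slot, and shut the guard. Leave the timer and the sauce bottles alone.

Things in the scene. Friction and masses are not known exactly. Their poses are not given: they have to be found in the camera images.
- slicer: Bench slicer, fixed: aluminium housing, x -95 to +95 mm, y -105 to +130, flat deck 40 mm above the worktop; grey motor pod 78 mm high behind (x 95 to 150). Origin: centre of underside, x away from the robot, y left, z up. A channel along x at y = +45 mm holds four grey guides with round blades 16 mm above the deck at x = -72, -24, 24, 72, and the comb blocks between. Nut axis at x = 0, y = -32 mm.
- guard (a joint): Clear guard, 176 x 200 mm, 77 mm high, over nut and blocks, hinged along the slicer's x on the right (-y) side at point guard_hinge. 0 = shut on the deck, grows as its left edge rises; stop at 1.75 rad (just past upright). Stiff hinge: it stays where it is left; moving it takes about 2 N at the lip.
- guard_hinge (a point): Middle of the guard's hinge line, at deck height; the line runs along the slicer's x. (Round the work: a shelf hangs over the back of the worktop, front edge 0.61 m ahead of the robot's base, underside 0.47 m above the worktop; a fridge stands to the right, its side 0.34 m right of the base.)
- guard_lip (a point): Underside of the orange pry lip, middle of the guard's left edge, 207 mm from the hinge. Lip 64 mm long (along x), 5 mm thick, standing out 15 mm from the guard's 3 mm wall. Shut: 8 mm gap to the deck under lip and wall, and the deck reaches 20 mm beyond the lip, so fingers cannot get under it, a thin blade can; 25 mm are free behind the wall.
- scraper: Flat scraper lying on the worktop: red handle 90 x 22 x 20 mm, thin stiff blade 34 mm wide and 2.6 mm thick. Origin: under the middle of the handle; x points along the tool to the blade's tip, z up. 90 g. The blade's middle plane is 10 mm above the handle's underside.
- scraper_tip (a point): Middle of the blade's end, 125 mm from the scraper's origin along its x, 10 mm above the handle's underside.
- wash_pan: Open steel wash pan, loose, 170 x 150 mm (x, y), 40 mm high, walls and floor 3 mm. Origin: centre of the underside; z up.
- nut (a joint): Castle nut on the upright stud, tightened clockwise seen from above; rad, grows as it tightens, loosest at 0. It squeezes a spring washer: turning takes 0.4 N m at 0, 0.6 at 1.9 rad, where it is tight (yellow marks meet), 0.7 at 2.75. Stays where left. Hexagon 36 mm across flats, flats 48.5 to 66 mm above the worktop, round collar 48 mm across below them; castle top at 75 mm; six slots, 60 degrees apart.
- slot_a (a point): Castle nut, on its axis at the level of the castle top: x runs along one pair of opposite slots (8 mm wide) and square to one pair of flats.
- slot_b (a point): The same for the second pair of slots, 60 degrees on.
- slot_c (a point): The same for the third pair of slots.
- nut_mark (a point): Yellow paint mark on the nut's collar, 21 mm from its axis; turns with the nut.
- tight_mark (a point): Yellow paint mark on the washer, 28 mm from the nut's axis, fixed to the slicer: where the nut's mark comes when the nut is tight.
- stud: Fixed stud that carries the nut. Origin on its axis, on the deck; its x axis runs along the cotter slot cut across its end (6 mm wide) and points to the keeper's hinge, 50 mm from the axis and 70 mm above the worktop.
- keeper (a joint): Captive orange cotter bar (keeper), 5 mm wide, 6 high, 46 long, hinged 50 mm out on the stud's x axis. 0 = folded down level through a nut slot into the stud's slot, top 73 mm above the worktop; grows as it swings up and away from the nut (2.2 = leaning outward). Stays where left, moves with 1 N. Thumb bar 16 mm wide, 5 mm higher, 20 to 30 mm from the hinge. It goes down only when a slot lines up.
- keeper_tip (a point): End of the keeper bar, 46 mm from its hinge.
- timer: Bystander: red and white dial kitchen timer, 62 mm across.
- red_sauce: Bystander: red sauce bottle, 195 mm high.
- yellow_sauce: Bystander: yellow sauce bottle, 195 mm high.
- comb_1: White comb block 1 (slicer bay x = -48 mm; may be absent): 19 x 40 mm, 34 high, 90 g, with T tongues at both ends (41 mm over them, along x) keyed into the guides' grooves with 1.3 mm play: it comes out straight up only, by 34 mm. On top a blue grip 20 mm (x) x 14 mm (y), 26 mm high. Origin: centre of underside, 8 mm above the worktop in its bay; z up.
- comb_2: White comb block 2 (slicer bay x = 0 mm; may be absent): 19 x 40 mm, 34 high, 90 g, with T tongues at both ends (41 mm over them, along x) keyed into the guides' grooves with 1.3 mm play: it comes out straight up only, by 34 mm. On top a blue grip 20 mm (x) x 14 mm (y), 26 mm high. Origin: centre of underside, 8 mm above the worktop in its bay; z up.
- comb_3: White comb block 3 (slicer bay x = 48 mm; may be absent): 19 x 40 mm, 34 high, 90 g, with T tongues at both ends (41 mm over them, along x) keyed into the guides' grooves with 1.3 mm play: it comes out straight up only, by 34 mm. On top a blue grip 20 mm (x) x 14 mm (y), 26 mm high. Origin: centre of underside, 8 mm above the worktop in its bay; z up.

How it is judged:
By the outcome, as a careful person would: the job done as asked, in the order asked, and still so for the second after the job is handed in, with the robot touching nothing.
Of comb_1, comb_2, comb_3 only 2 to 3 are there at a start; the rules pass over those that are not, and their reading is None.
At some moment in a run one of scraper, wash_pan may be knocked a few centimetres aside while the robot is not near it.
It also fails if it takes over 210 s, if anything falls off the work surface, if the arm or the gripper's body presses on something with over 40 N, if the wrist force passes 120 N, or if a joint passes its speed limit or range.

### The arm

A 7-joint arm with a two-finger parallel gripper is mounted at the origin on a cart in front of the work surface, level with it; the furniture and walls round the work are solid. World frame = base frame: x ahead of the robot, y to its left, z up, the work surface at z = 0. Lengths are in m, angles in rad, forces in N, time in s.
With the tool pointing down it reaches from about 0.425 to 0.875 m from the base axis. Payload 4.7 kg.
Tool frame: the origin (TCP) lies where the fingers leave the gripper's body, on its centre line; the fingertips stand 70 mm ahead of it and the grasp point (between the pads) lies 51 mm ahead of it; z points along the fingers, y is the line along which they close (so a half turn about z gives the same grasp; the last joint's range is limited). The gripper opens to 87 mm and grips with 3 to 60 N. Pads are 19 mm wide; open, the fingers measure 117 mm over their backs; the gripper's body (75 mm by 190 mm) begins 51 mm behind the grasp point.
Start: joints at [-1.212, 0.321, -0.07, 1.45, 0.023, 1.371, -0.057], TCP at [0.22, 0.612, 0.292] pointing down, gripper open.
Joint ranges: [-2.86, 2.86], [-0.3, 2.09], [-1.38, 1.24], [0.06, 2.45], [-1.56, 4.7], [0.09, 2.05], [-2.69, 2.69]. Speed limits (rad/s): [2.57, 2.57, 3.14, 3.14, 3.14, 3.14, 3.14].

### API

Orientations are given as a rotation vector (axis times angle).
In Python, from bench import ctrl gives the robot as it stands.
- The arm moves only by the tool drive_tool, never from a script. Its argument "motion" is a list of rows, each a list of 3 entries, a list of its own where there are three numbers: the shift along the tool's x, y, z in cm, then the turn, a rotation vector about the tool's x, y, z in degrees, then the opening, from -1 (shut) to 1 (fully open). In form: [[[x, y, z], [ax, ay, az], claw], ...]. A call has 1 to 12 rows; each row shifts and turns the commanded pose from where the row before left it, along the tool's axes as they then stand; what a row does not reach is not made up. A row lasts 1/8 s, in which the tool goes at most 62.5 mm and 10.7 degrees, less where a joint would pass 70% of its speed; a pose out of reach is approached as far as the arm can. A call with a gripper value outside its range is refused whole. The fingers move at their own pace and stop on an object; "force" is the grip in N (left out, the last holds). Time passes only in rows, so rows that do not move let the fingers close. It gives the time, the measured TCP pose, the force, the opening and the grip force at its end, in the units of the state.
- ctrl.get_state(): the state, without advancing time (a new reading comes with each control period).
- ctrl.get_image(name): name is "scene" or "top"; returns the picture (480x640x3 uint8, red, green, blue); there is no depth.
- ctrl.calibration(name): a dict with "K" (3x3 intrinsics, pixels), "origin" and "attitude" of the camera in the world. Camera axes: x right, y up, looking along -z (the intrinsics and any distortion apply to the point x, -y, -z); pixel columns grow to the right and rows downward; lengths in m; the calibration is good to about 2 mm. A picture is of the moment at which its call begins. calibration takes no time and is no camera call.
- ctrl.close_job(): hands the job in; it is judged then, once.
The state is a dict: "time": time; "joint_positions": joint angles; "qd": joint speeds; "joint_torque": joint torques, N m; "position": TCP position; "tool_rot": TCP orientation; "ft_force": force on the tool from outside, world axes, zero at the start; "torque": the same for the moment, N m; "grip_width": opening from 0.0 (shut) to 1.0 (fully open); "grip_force": force on a finger pad.
Only numpy, scipy, OpenCV 4.12 (cv2) and the standard library are available. Lean on these libraries where they do the work, as an engineer would, in place of code of your own. Each camera call takes 0.05 s, during which the arm holds its last target. There are 200 camera calls.

## Working session

There is one attempt and no reset: what is moved stays moved. The work goes in short steps, Python scripts to look and compute and a tool call to move; the robot and the scene stay as the last step left them, time stands still between calls to the robot, and variables do not carry over. Pictures are saved under pics/ and viewed, at most 14 in all, crops included, and the job is handed in when it is done.

Besides the shell and the picture viewer there is one more tool, called in YAML: its name, and indented under it one key for each argument. drive_tool: Moves the arm, as the interface text tells. Its arguments: {"type":"object","properties":{"motion":{"type":"array","items":{"type":"array"}},"force":{"type":"number"}},"required":["motion"]}

```bash
ls; mkdir -p pics; python3 - <<'E'
from bench import ctrl
import cv2, numpy as np
for n in ("scene","top"):
    im=ctrl.get_image(n); cv2.imwrite(f"pics/{n}0.png",im[:,:,::-1])
    c=ctrl.calibration(n); print(n,{k:np.round(v,4).tolist() if not isinstance(v,str) else v for k,v in c.items()})
s=ctrl.get_state(); print({k:np.round(v,3).tolist() for k,v in s.items()})
E
```

```text
pics
scene {'K': [[617.4629, 0.0, 323.9384], [0.0, 617.4629, 237.2575], [0.0, 0.0, 1.0]], 'origin': [-0.0107, -0.6242, 0.8947], 'attitude': [0.8215, -0.2845, -0.6094]}
top {'K': [[453.1324, 0.0, 330.9066], [0.0, 453.1324, 234.2873], [0.0, 0.0, 1.0]], 'origin': [0.4333, 0.133, 0.9602], 'attitude': [0.1179, -0.1164, -1.5966]}
{'time': 0.1, 'joint_positions': [-1.212, 0.322, -0.07, 1.452, 0.023, 1.371, -0.057], 'qd': [0.0, -0.003, 0.0, -0.003, 0.0, 0.003, -0.0], 'joint_torque': [-0.0, -49.258, -0.406, -31.34, -0.064, 0.039, 0.0], 'position': [0.22, 0.611, 0.291], 'tool_rot': [-0.539, -3.095, 0.003], 'ft_force': [0.286, -0.839, 0.765], 'torque': [0.03, -0.004, -0.003], 'grip_force': 0.0, 'grip_width': 0.998}
```

View pics/scene0.png

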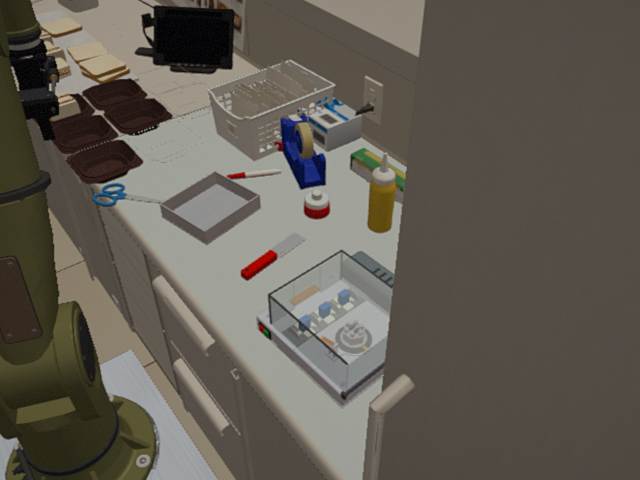

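View pics/top0.png

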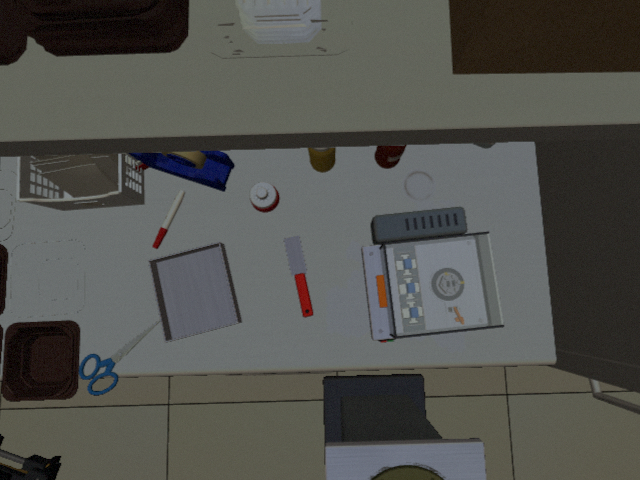

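```bash
cat > h.py <<'E'
from bench import ctrl
import cv2, numpy as np
from scipy.spatial.transform import Rotation as R
def cam(n):
    c=ctrl.calibration(n); return np.array(c["K"]),np.array(c["origin"]),R.from_rotvec(c["attitude"]).as_matrix()
def ray(n,uv,z):
    K,o,A=cam(n); d=np.linalg.inv(K)@np.array([uv[0],uv[1],1.]); d=A@np.array([d[0],-d[1],-d[2]])
    return o+d*(z-o[2])/d[2]
def proj(n,p):
    K,o,A=cam(n); c=A.T@(np.array(p)-o); q=K@np.array([c[0],-c[1],-c[2]]); return q[:2]/q[2]
def grab(n,name=None):
    im=ctrl.get_image(n)
    if name: cv2.imwrite(f"pics/{name}.png",im[:,:,::-1])
    return im
def mask(im,lo,hi,box=None):
    hsv=cv2.cvtColor(im,cv2.COLOR_RGB2HSV); m=cv2.inRange(hsv,lo,hi)
    if box:
        k=np.zeros_like(m); u0,v0,u1,v1=box; k[v0:v1,u0:u1]=255; m&=k
    return m
def blobs(m,amin=4):
    n,l,s,c=cv2.connectedComponentsWithStats(m); return [(s[i,4],c[i].round(1).tolist(),s[i,:4].tolist()) for i in range(1,n) if s[i,4]>=amin]
E
python3 - <<'E'
from h import *
im=cv2.imread("pics/top0.png")[:,:,::-1].copy()
crop=im[225:350,355:510]; cv2.imwrite("pics/c0.png",cv2.resize(crop[:,:,::-1],None,fx=4.8,fy=4.8,interpolation=cv2.INTER_CUBIC))
# scraper
m=mask(im,(0,150,80),(10,255,255),(280,260,325,330))
p=np.argwhere(m)[:,::-1].astype(np.float32)
print("handle",cv2.minAreaRect(p), p.mean(0))
r=cv2.minAreaRect(p); bp=cv2.boxPoints(r); print([ray("top",b,.02)[:2].round(4) for b in bp], ray("top",r[0],.02))
print("tip px", ray("top",(292,237),.01))
print("orange",blobs(mask(im,(5,140,100),(22,255,255),(355,225,510,350))))
print("yellow",blobs(mask(im,(23,120,100),(35,255,255),(400,225,510,350)),1))
print("blue",blobs(mask(im,(100,80,80),(125,255,255),(390,225,430,350))))
for z in (.04,): print("deck corners",[ray("top",q,z).round(4) for q in ((362,246),(374,340))])
print("pan rim",[ray("top",q,.04).round(3) for q in ((150,262),(220,243),(241,321),(168,341))])
E
```

```text
handle ((303.42047119140625, 294.6220397949219), (42.90168380737305, 9.837000846862793), 78.11134338378906) [303.31647 294.33417]
[array([0.4918, 0.2103]), array([0.4954, 0.1902]), array([0.4092, 0.1739]), array([0.4057, 0.1936])] [0.4502269  0.19195756 0.02      ]
tip px [0.57213552 0.21438429 0.01      ]
orange [(np.int32(232), [381.4, 290.7], [376, 275, 11, 32])]
yellow []
blue [(np.int32(57), [407.5, 263.0], [404, 259, 8, 9]), (np.int32(57), [410.8, 287.3], [408, 283, 7, 10]), (np.int32(59), [414.0, 312.0], [411, 308, 7, 9])]
deck corners [array([0.545, 0.069, 0.04 ]), array([0.3566, 0.0525, 0.04  ])]
pan rim [array([0.525, 0.502, 0.04 ]), array([0.56, 0.36, 0.04]), array([0.401, 0.316, 0.04 ]), array([0.366, 0.461, 0.04 ])]
```

View pics/c0.png

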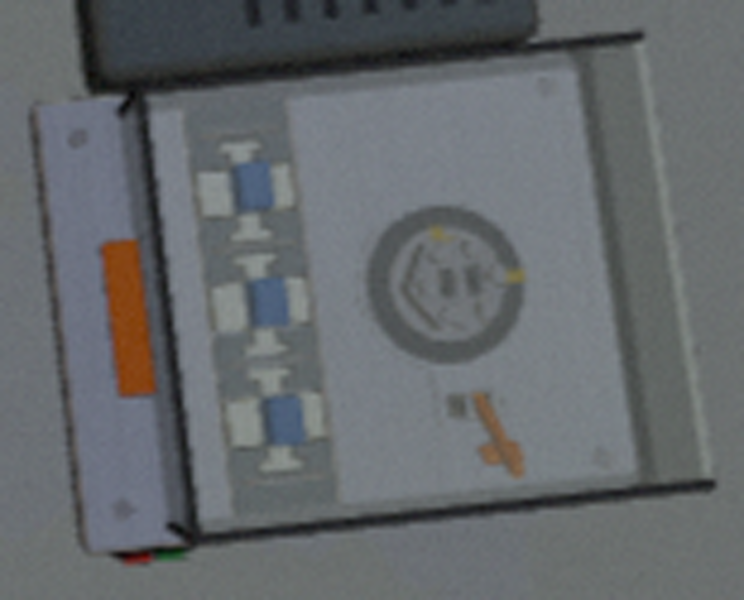

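```bash
cat >> h.py <<'E'
def down(az):  # tool down with y_tool at azimuth az (deg)
    a=np.radians(az); y=np.array([np.cos(a),np.sin(a),0]); z=np.array([0,0,-1.]); return np.column_stack([np.cross(y,z),y,z])
def plan(wps,grip,dmax=5.0,amax=9.0,start=None):
    """wps: list of (pos, Rmat[,nmin]); prints rows from the present (or given) pose"""
    s=ctrl.get_state(); p,Rm=(np.array(s["position"]),R.from_rotvec(s["tool_rot"]).as_matrix()) if start is None else start
    rows=[]
    for w in wps:
        q,Rt=np.array(w[0],float),w[1]
        rv=R.from_matrix(Rm.T@Rt).as_rotvec(degrees=True); d=(q-p)*100
        n=int(max(1,np.ceil(np.linalg.norm(d)/dmax-1e-6),np.ceil(np.linalg.norm(rv)/amax-1e-6),w[2] if len(w)>2 else 1))
        for i in range(n):
            rows.append([(Rm.T@d/n).round(2).tolist(),(rv/n).round(1).tolist(),grip]); Rm=Rm@R.from_rotvec(rv/n,degrees=True).as_matrix()
        p=q; Rm=Rt
    for i in range(0,len(rows),12): print("ROWS",rows[i:i+12])
    return p,Rm
def st():
    s=ctrl.get_state(); Rm=R.from_rotvec(s["tool_rot"]).as_matrix()
    print("t",round(s["time"],2),"p",np.round(s["position"],4),"y",Rm[:,1].round(3),"z",Rm[:,2].round(3),"F",np.round(s["ft_force"],1),"w",round(s["grip_width"],3),"gf",round(s["grip_force"],1),"q",np.round(s["joint_positions"],2))
YAW=np.radians(5.0); O=np.array([.462,-.0688,0])
def W(x,y,z): # slicer -> world
    c,s_=np.cos(YAW),np.sin(YAW); return O+np.array([c*x-s_*y,s_*x+c*y,z])
E
python3 - <<'E'
from h import *
plan([((.448,.192,.15),down(100.7)),((.448,.192,.073),down(100.7))],1)
for u in ((407.5,263),(410.8,287.3),(414,312)):
    p=ray("top",u,.066); d=p-O; c,s=np.cos(YAW),np.sin(YAW); print("comb slicer",(c*d[0]+s*d[1]).round(4),(-s*d[0]+c*d[1]).round(4))
def S(u,z):
    p=ray("top",u,z); d=p-O; c,s=np.cos(YAW),np.sin(YAW); return np.round([c*d[0]+s*d[1],-s*d[0]+c*d[1]],4)
print("lip",S((381.4,290.7),.053))
f=lambda x,y:(355+x/4.8,225+y/4.8)
print("nut axis washer", S(f(446,284),.045)); print("nutmark",S(f(440,233),.0485),"tight",S(f(515,275),.043))
print("keeper slicer-ish",S(f(484,395),.07),S(f(515,472),.11))
print("hinge guard corners", S(f(645,37),.117),S(f(712,485),.117),S(f(130,105),.117),S(f(190,540),.117))
E
```

```text
ROWS [[[-3.57, -3.17, 1.42], [-0.0, -0.0, -3.0], 1], [[-3.39, -3.36, 1.42], [-0.0, -0.0, -3.0], 1], [[-3.21, -3.53, 1.42], [-0.0, -0.0, -3.0], 1], [[-3.02, -3.7, 1.42], [-0.0, -0.0, -3.0], 1], [[-2.82, -3.85, 1.42], [-0.0, -0.0, -3.0], 1], [[-2.61, -4.0, 1.42], [-0.0, -0.0, -3.0], 1], [[-2.39, -4.13, 1.42], [-0.0, -0.0, -3.0], 1], [[-2.17, -4.25, 1.42], [-0.0, -0.0, -3.0], 1], [[-1.94, -4.36, 1.41], [-0.0, -0.0, -3.0], 1], [[-1.7, -4.46, 1.41], [-0.0, -0.0, -3.0], 1], [[0.0, 0.0, 3.85], [0.0, 0.0, 0.0], 1], [[0.0, 0.0, 3.85], [0.0, 0.0, 0.0], 1]]
comb slicer 0.0477 0.0471
comb slicer -0.0003 0.0474
comb slicer -0.0483 0.048
lip [-0.     0.104]
nut axis washer [-0.0025 -0.0311]
nutmark [ 0.0187 -0.031 ] tight [-0.0021 -0.061 ]
keeper slicer-ish [-0.0486 -0.0331] [-0.0771 -0.0297]
hinge guard corners [ 0.083  -0.1049] [-0.09   -0.1013] [0.0798 0.099 ] [-0.0874  0.0984]
```

drive_tool:
  motion:
    - [[-3.57,-3.17,1.42],[0,0,-3],1]
    - [[-3.39,-3.36,1.42],[0,0,-3],1]
    - [[-3.21,-3.53,1.42],[0,0,-3],1]
    - [[-3.02,-3.7,1.42],[0,0,-3],1]
    - [[-2.82,-3.85,1.42],[0,0,-3],1]
    - [[-2.61,-4.0,1.42],[0,0,-3],1]
    - [[-2.39,-4.13,1.42],[0,0,-3],1]
    - [[-2.17,-4.25,1.42],[0,0,-3],1]
    - [[-1.94,-4.36,1.41],[0,0,-3],1]
    - [[-1.7,-4.46,1.41],[0,0,-3],1]
    - [[0,0,0],[0,0,0],1]

```text
time: 1.48
position: [0.4474, 0.1874, 0.1491]
tool_rot: [0.269, -3.128, 0.004]
ft_force: [-0.7, 1.1, -0.2]
grip_width: 0.997
grip_force: 0.0
```

```bash
sed -i 's/-.0688,0\])/-.0673,0])/' h.py; python3 - <<'E'
from h import *
st(); im=grab("top","t1")
m=mask(im,(0,150,80),(10,255,255),(240,220,345,360)); print(blobs(m))
im=grab("scene","s1"); print(blobs(mask(im,(0,150,80),(10,255,255),(220,220,300,300)),20))
b=blobs(mask(im,(0,150,80),(10,255,255),(220,220,300,300)),20)
print(ray("scene",b[0][1],.015), proj("scene",(.448,.192,.15-.07)))
plan([((.449,.192,.073),down(100.7))],1)
E
```

```text
t 1.48 p [0.4474 0.1874 0.1491] y [-0.171  0.985 -0.002] z [-0.002 -0.003 -1.   ] F [-0.7  1.1 -0.2] w 0.997 gf 0.0 q [-0.67  0.1   0.23  2.02 -0.02  1.03  1.31]
[]
[(np.int32(400), [257.9, 265.0], [241, 252, 36, 28])]
[0.44635996 0.18847574 0.015     ] [255.5546057 240.0976179]
ROWS [[[-0.13, -0.01, 3.86], [0.0, -0.0, -0.3], 1], [[-0.13, -0.01, 3.86], [0.0, -0.0, -0.3], 1]]
```

drive_tool:
  motion:
    - [[0,0,2.5],[0,0,0],1]
    - [[0,0,2.5],[0,0,0],1]
    - [[0,0,2.6],[0,0,0],1]
    - [[0,0,0],[0,0,0],1]
    - [[0,0,0],[0,0,0],-1]
    - [[0,0,0],[0,0,0],-1]
    - [[0,0,0],[0,0,0],-1]
    - [[0,0,0],[0,0,0],-1]
    - [[0,0,0],[0,0,0],-1]
    - [[0,0,0],[0,0,0],-1]
    - [[0,0,0],[0,0,0],-1]
  force: 60

```text
time: 2.95
position: [0.4467, 0.1918, 0.0744]
tool_rot: [0.28, -3.129, -0.0]
ft_force: [-0.1, -0.1, -1.0]
grip_width: 0.287
grip_force: 0.4
```

```bash
python3 - <<'E'
from h import *
st()
E
```

```text
t 2.95 p [0.4467 0.1918 0.0744] y [-0.178  0.984  0.   ] z [-0.  0. -1.] F [-0.1 -0.1 -1. ] w 0.287 gf 0.4 q [-0.66  0.21  0.22  2.08 -0.06  0.86  1.34]
```

drive_tool:
  motion:
    - [[0,0,0],[0,0,0],-1]
    - [[0,0,0],[0,0,0],-1]
    - [[0,0,0],[0,0,0],-1]
    - [[0,0,-4],[0,0,0],-1]
    - [[0,0,-4],[0,0,0],-1]
    - [[0,0,-4],[0,0,0],-1]
    - [[0,0,0],[0,0,0],-1]

```text
time: 3.82
position: [0.4485, 0.1926, 0.1977]
tool_rot: [-0.28, 3.123, 0.005]
ft_force: [0.3, 0.5, -1.4]
grip_width: 0.25
grip_force: 59.9
```

```bash
python3 - <<'E'
from h import *
st(); print(W(0,.270,0))
plan([(W(0,.270,.195),down(5))],-1)
E
```

```text
t 3.83 p [0.4485 0.1926 0.1977] y [-0.178  0.984  0.002] z [ 0.006  0.003 -1.   ] F [ 0.3  0.5 -1.4] w 0.25 gf 59.9 q [-0.68  0.04  0.23  1.97 -0.01  1.12  1.3 ]
[0.43846795 0.20167257 0.        ]
ROWS [[[0.08, 0.1, 0.02], [0.0, 0.0, 8.7], -1], [[0.09, 0.08, 0.02], [0.0, 0.0, 8.7], -1], [[0.1, 0.07, 0.02], [0.0, 0.0, 8.7], -1], [[0.11, 0.05, 0.02], [0.0, 0.0, 8.7], -1], [[0.12, 0.04, 0.02], [0.0, 0.0, 8.7], -1], [[0.12, 0.02, 0.02], [0.0, 0.0, 8.7], -1], [[0.12, 0.0, 0.02], [0.0, 0.0, 8.7], -1], [[0.12, -0.02, 0.02], [0.0, 0.0, 8.7], -1], [[0.12, -0.04, 0.02], [0.0, 0.0, 8.7], -1], [[0.11, -0.05, 0.02], [0.0, 0.0, 8.7], -1], [[0.1, -0.07, 0.02], [0.0, 0.0, 8.7], -1]]
```

drive_tool:
  motion:
    - [[0.1,0.1,0],[0,0,8.7],-1]
    - [[0.1,0.1,0],[0,0,8.7],-1]
    - [[0.1,0.1,0],[0,0,8.7],-1]
    - [[0.1,0,0],[0,0,8.7],-1]
    - [[0.1,0,0],[0,0,8.7],-1]
    - [[0.1,0,0],[0,0,8.7],-1]
    - [[0.1,0,0],[0,0,8.7],-1]
    - [[0.1,0,0],[0,0,8.7],-1]
    - [[0.1,0,0],[0,0,8.7],-1]
    - [[0.1,0,0],[0,0,8.7],-1]
    - [[0.1,-0.1,0],[0,0,8.7],-1]
    - [[0,0,0],[0,0,0],-1]

```text
time: 5.32
position: [0.4368, 0.1996, 0.1932]
tool_rot: [-2.129, -2.309, 0.003]
ft_force: [0.1, 0.3, -1.0]
grip_width: 0.246
grip_force: 59.9
```

```bash
python3 - <<'E'
from h import *
st(); im=grab("top","t2"); im2=grab("scene","s2")
a=im[210:360,270:420]; b=im2[180:380,200:400]
cv2.imwrite("pics/c2.png",np.hstack([cv2.resize(a[:,:,::-1],(400,400),interpolation=2),cv2.resize(b[:,:,::-1],(400,400),interpolation=2)]))
plan([(W(0,.270,.1084),down(5))],-1)
E
```

```text
t 5.33 p [0.4368 0.1996 0.1932] y [ 0.997  0.081 -0.002] z [-0.002 -0.001 -1.   ] F [ 0.1  0.3 -1. ] w 0.246 gf 59.9 q [-0.73  0.03  0.25  1.99 -0.01  1.12 -0.39]
ROWS [[[0.1, 0.08, 4.26], [-0.0, 0.0, -0.2], -1], [[0.1, 0.08, 4.26], [-0.0, 0.0, -0.2], -1]]
```

View pics/c2.png

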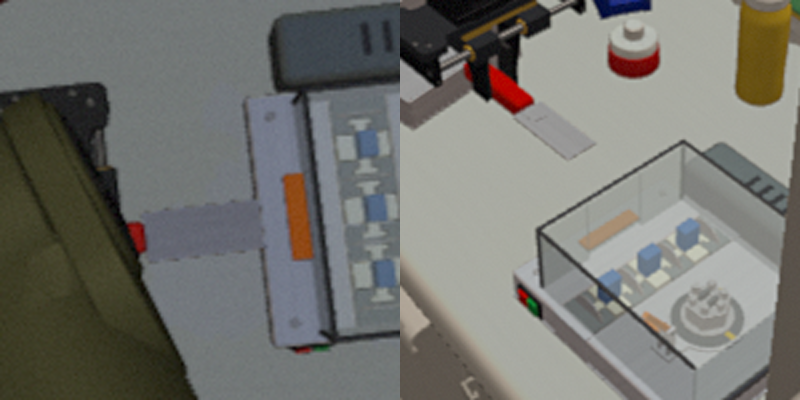

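```bash
python3 - <<'E'
from h import *
def S(p):
    d=np.array(p)-O; c,s=np.cos(YAW),np.sin(YAW); return np.round([c*d[0]+s*d[1],-s*d[0]+c*d[1],p[2]],4)
print("tip top",S(ray("top",(270+262*.375,210+223*.375),.129)))
print("tip root top",S(ray("top",(270+144*.375,210+235*.375),.129)))
st(); s=ctrl.get_state(); print("tcp",S(s["position"]))
# scene tip corners
for u in ((571,159),(594,145),(519,114)): print(S(ray("scene",(200+u[0]-400)/1 and (200+(u[0]-400)/2,180+u[1]/2),.129)))
import itertools
# triangulate tip mid
def ln(n,uv):
    K,o,A=cam(n); d=np.linalg.inv(K)@np.array([uv[0],uv[1],1.]); d=A@np.array([d[0],-d[1],-d[2]]); return o,d/np.linalg.norm(d)
o1,d1=ln("top",(368.2,293.6)); o2,d2=ln("scene",(200+182.5/2,180+152/2))
t=np.linalg.lstsq(np.column_stack([d1,-d2]),o2-o1,rcond=None)[0]; print(S(o1+t[0]*d1),S(o2+t[1]*d2))
E
```

```text
tip top [-0.0035  0.1353  0.129 ]
tip root top [-0.0023  0.2162  0.129 ]
t 5.42 p [0.4371 0.1997 0.1936] y [ 0.997  0.082 -0.001] z [-0.001 -0.001 -1.   ] F [-0.4 -0.1 -1.2] w 0.245 gf 59.9 q [-0.73  0.03  0.25  1.99 -0.01  1.12 -0.39]
tcp [-0.0016  0.2681  0.1936]
[-0.0154  0.1344  0.129 ]
[0.0123 0.1347 0.129 ]
[-0.0121  0.2151  0.129 ]
[-0.0035  0.1354  0.1292] [-0.0019  0.1343  0.1293]
```

drive_tool:
  motion:
    - [[0,0.2,3],[0,0,-0.2],-1]
    - [[0,0,3],[0,0,0],-1]
    - [[0,0,2.5],[0,0,0],-1]
    - [[0,0,0],[0,0,0],-1]
    - [[0,0,0],[0,0,0],-1]

```text
time: 6.05
position: [0.44, 0.2003, 0.1102]
tool_rot: [2.126, 2.312, 0.002]
ft_force: [0.2, -0.3, -0.7]
grip_width: 0.244
grip_force: 59.9
```

```bash
python3 - <<'E'
from h import *
st()
E
```

```text
t 6.05 p [0.44   0.2003 0.1102] y [0.997 0.084 0.001] z [ 0.001  0.001 -1.   ] F [ 0.2 -0.3 -0.7] w 0.244 gf 59.9 q [-0.72  0.14  0.25  2.06 -0.04  0.94 -0.36]
```

drive_tool:
  motion:
    - [[0,0,0.2],[0,0,0],-1]
    - [[-1,0,0],[0,0,0],-1]
    - [[-1,0,0],[0,0,0],-1]
    - [[-1,0,0],[0,0,0],-1]
    - [[-1,0,0],[0,0,0],-1]
    - [[-0.8,0,0],[0,0,0],-1]
    - [[0,0,0],[0,0,0],-1]
    - [[0,0,0],[0,0,0],-1]

```text
time: 7.05
position: [0.4434, 0.1526, 0.1075]
tool_rot: [-2.127, -2.312, -0.001]
ft_force: [0.1, 0.2, -0.6]
grip_width: 0.244
grip_force: 59.9
```

```bash
python3 - <<'E'
from h import *
st(); im=grab("top","t3"); im2=grab("scene","s3")
a=im[210:360,290:440]; b=im2[180:380,220:420]
cv2.imwrite("pics/c3.png",np.hstack([cv2.resize(a[:,:,::-1],(400,400),interpolation=2),cv2.resize(b[:,:,::-1],(400,400),interpolation=2)]))
E
```

```text
t 7.05 p [0.4434 0.1526 0.1075] y [0.997 0.083 0.   ] z [ 0.  0. -1.] F [ 0.1  0.2 -0.6] w 0.244 gf 59.9 q [-0.66  0.12  0.29  2.1  -0.04  0.93 -0.27]
```

View pics/c3.png

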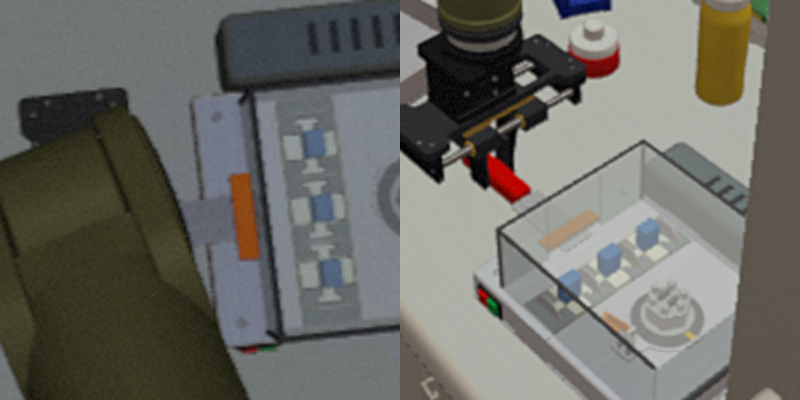

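```bash
python3 - <<'E'
from h import *
st(); D=down(5)
plan([(W(0,.212,.1075),D),(W(0,.211,.118),D,2),(W(0,.196,.164),D,2),(W(0,.159,.211),D,3),(W(0,.116,.252),D,3)],-1,dmax=3)
print(W(0,.116,.252), W(0,.069,.280), W(0,-.062,.277))
E
```

```text
t 7.15 p [0.4434 0.1527 0.1075] y [0.997 0.083 0.   ] z [ 0.  0. -1.] F [ 0.1  0.3 -1.8] w 0.25 gf 59.9 q [-0.66  0.12  0.29  2.1  -0.04  0.93 -0.27]
ROWS [[[-0.88, -0.06, -0.0], [0.0, -0.0, -0.2], -1], [[-0.05, -0.0, -0.52], [0.0, 0.0, 0.0], -1], [[-0.05, -0.0, -0.52], [0.0, 0.0, 0.0], -1], [[-0.75, -0.0, -2.3], [0.0, 0.0, 0.0], -1], [[-0.75, -0.0, -2.3], [0.0, 0.0, 0.0], -1], [[-1.23, 0.0, -1.57], [0.0, 0.0, 0.0], -1], [[-1.23, 0.0, -1.57], [0.0, 0.0, 0.0], -1], [[-1.23, 0.0, -1.57], [0.0, 0.0, 0.0], -1], [[-1.43, 0.0, -1.37], [0.0, 0.0, 0.0], -1], [[-1.43, 0.0, -1.37], [0.0, 0.0, 0.0], -1], [[-1.43, 0.0, -1.37], [0.0, 0.0, 0.0], -1]]
[0.45188993 0.04825858 0.252     ] [0.45598625 0.00143743 0.28      ] [ 0.46740366 -0.12906407  0.277     ]
```

drive_tool:
  motion:
    - [[-0.9,0,0],[0,0,0],-1]
    - [[0,0,-0.5],[0,0,0],-1]
    - [[-0.1,0,-0.6],[0,0,0],-1]
    - [[-0.7,0,-2.3],[0,0,0],-1]
    - [[-0.8,0,-2.3],[0,0,0],-1]
    - [[-1.2,0,-1.6],[0,0,0],-1]
    - [[-1.2,0,-1.6],[0,0,0],-1]
    - [[-1.2,0,-1.6],[0,0,0],-1]
    - [[0,0,0],[0,0,0],-1]

```text
time: 8.28
position: [0.4495, 0.0902, 0.2139]
tool_rot: [2.129, 2.308, 0.003]
ft_force: [0.4, 1.0, -0.5]
grip_width: 0.245
grip_force: 59.9
```

```bash
python3 - <<'E'
from h import *
st(); im=grab("top","t4"); im2=grab("scene","s4")
a=im[210:360,290:510]; b=im2[150:400,220:420]
cv2.imwrite("pics/c4.png",np.hstack([cv2.resize(a[:,:,::-1],(480,330),interpolation=2),cv2.resize(b[:,:,::-1],(264,330),interpolation=2)]))
E
```

```text
t 8.28 p [0.4495 0.0902 0.2139] y [0.997 0.081 0.003] z [ 0.003  0.    -1.   ] F [ 0.4  1.  -0.5] w 0.245 gf 59.9 q [-0.6  -0.04  0.34  2.02  0.02  1.16 -0.19]
```

View pics/c4.png

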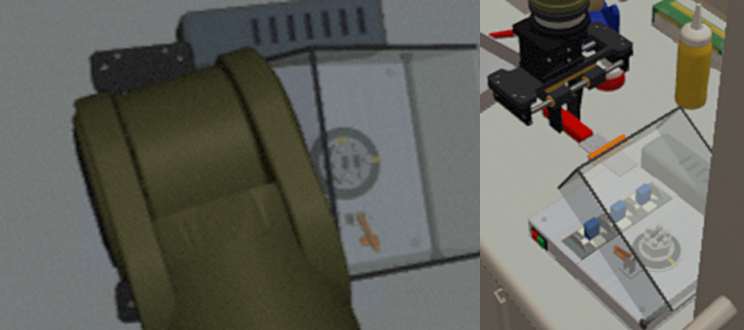

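drive_tool:
  motion:
    - [[-1.4,0,-1.3],[0,0,0],-1]
    - [[-1.4,0,-1.3],[0,0,0],-1]
    - [[-1.4,0,-1.3],[0,0,0],-1]
    - [[-1.6,0,-1],[0,0,0],-1]
    - [[-1.6,0,-1],[0,0,0],-1]
    - [[-1.6,0,-0.8],[0,0,0],-1]
    - [[-2,0,0],[0,0,0],-1]
    - [[-2,0,0],[0,0,0],-1]
    - [[0,0,0],[0,0,0],-1]

```text
time: 9.5
position: [0.4594, -0.0401, 0.2799]
tool_rot: [2.131, 2.307, -0.0]
ft_force: [-0.4, -0.3, -1.4]
grip_width: 0.247
grip_force: 59.9
```

```bash
python3 - <<'E'
from h import *
st(); im=grab("top","t5"); im2=grab("scene","s5")
a=im[180:390,290:540]; b=im2[120:400,220:420]
cv2.imwrite("pics/c5.png",np.hstack([cv2.resize(a[:,:,::-1],(400,336),interpolation=2),cv2.resize(b[:,:,::-1],(240,336),interpolation=2)]))
E
```

```text
t 9.5 p [ 0.4594 -0.0401  0.2799] y [0.997 0.079 0.001] z [ 0.001 -0.001 -1.   ] F [-0.4 -0.3 -1.4] w 0.247 gf 59.9 q [-0.49 -0.1   0.49  1.93  0.05  1.3   0.06]
```

View pics/c5.png

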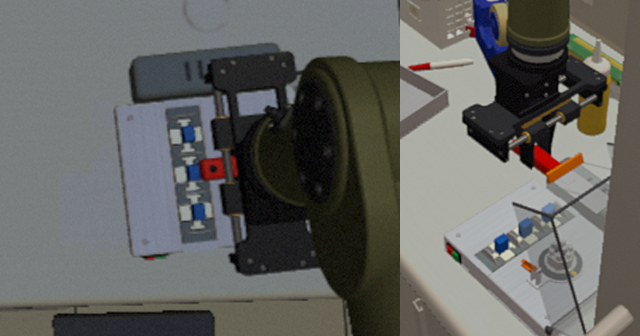

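drive_tool:
  motion:
    - [[-1.5,0,0],[0,0,0],-1]
    - [[-1.5,0,0],[0,0,0],-1]
    - [[-1.5,0,0],[0,0,0],-1]
    - [[-1.5,0,0],[0,0,0],-1]
    - [[-1.5,0,0],[0,0,0],-1]
    - [[-1.5,0,0],[0,0,0],-1]
    - [[-0.8,0,0],[0,0,0],-1]
    - [[0,0,0],[0,0,0],-1]
    - [[0,0,0],[0,0,0],-1]

```text
time: 10.72
position: [0.4674, -0.1354, 0.2795]
tool_rot: [2.127, 2.312, 0.0]
ft_force: [0.1, 0.9, -1.0]
grip_width: 0.248
grip_force: 59.9
```

```bash
python3 - <<'E'
from h import *
st(); im=grab("top","t6"); im2=grab("scene","s6")
a=im[180:390,290:540]; b=im2[120:400,220:420]
cv2.imwrite("pics/c6.png",np.hstack([cv2.resize(a[:,:,::-1],(400,336),interpolation=2),cv2.resize(b[:,:,::-1],(240,336),interpolation=2)]))
E
```

```text
t 10.72 p [ 0.4674 -0.1354  0.2795] y [0.997 0.083 0.   ] z [ 0.  0. -1.] F [ 0.1  0.9 -1. ] w 0.248 gf 59.9 q [-0.4  -0.05  0.61  1.88  0.03  1.3   0.29]
```

View pics/c6.png

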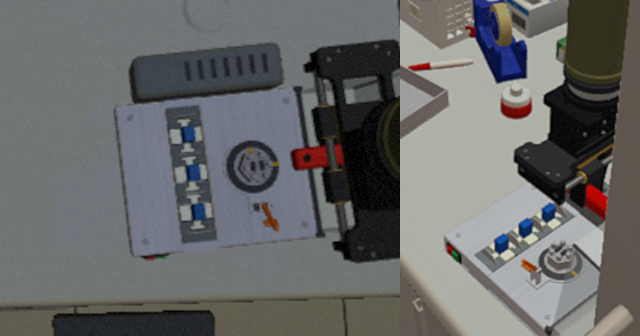

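drive_tool:
  motion:
    - [[3,0,0],[0,0,0],-1]
    - [[5,0,0],[0,0,0],-1]
    - [[5,0,0],[0,0,0],-1]
    - [[5,0,0],[0,0,0],-1]
    - [[5,0,0],[0,0,0],-1]
    - [[5,0,0],[0,0,0],-1]
    - [[5,0,0],[0,0,0],-1]
    - [[5,0,5],[0,0,0],-1]
    - [[0.5,0,5],[0,0,0],-1]
    - [[0,0,5],[0,0,0],-1]
    - [[0,0,3],[0,0,0],-1]
    - [[0,0,0],[0,0,0],-1]

```text
time: 12.32
position: [0.4341, 0.2415, 0.1031]
tool_rot: [-2.126, -2.312, 0.009]
ft_force: [-0.1, -0.5, -0.3]
grip_width: 0.249
grip_force: 59.9
```

```bash
python3 - <<'E'
from h import *
st(); im=grab("top","t7"); im2=grab("scene","s7")
a=im[225:350,355:510]; b=im2[180:420,220:420]
cv2.imwrite("pics/c7.png",np.hstack([cv2.resize(a[:,:,::-1],(496,400),interpolation=2),cv2.resize(b[:,:,::-1],(300,360),interpolation=2)[:400] if 0 else cv2.resize(b[:,:,::-1],(300,400),interpolation=2)]))
E
```

```text
t 12.32 p [0.4341 0.2415 0.1031] y [ 0.996  0.084 -0.005] z [-0.005 -0.003 -1.   ] F [-0.1 -0.5 -0.3] w 0.249 gf 59.9 q [-0.73  0.18  0.18  2.03 -0.04  0.93 -0.44]
```

View pics/c7.png

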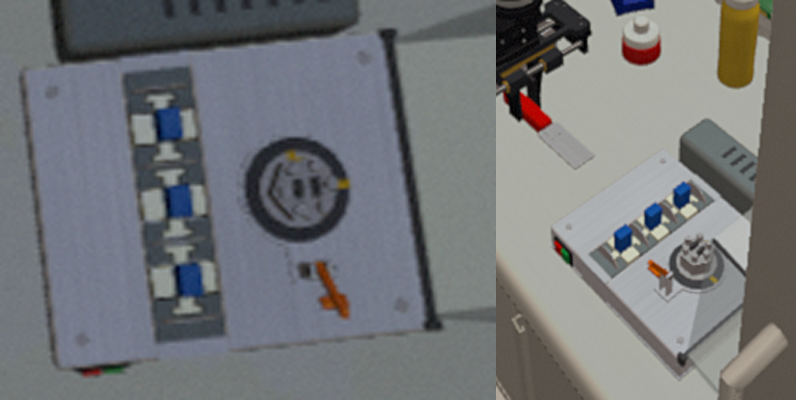

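drive_tool:
  motion:
    - [[0,0,1.4],[0,0,0],-1]
    - [[0,0,1.3],[0,0,0],-1]
    - [[0,0,0],[0,0,0],-1]
    - [[0,0,0],[0,0,0],-1]

```text
time: 12.92
position: [0.4361, 0.2422, 0.0784]
tool_rot: [2.128, 2.311, 0.0]
ft_force: [0.9, 0.1, -0.2]
grip_width: 0.247
grip_force: 59.9
```

```bash
python3 - <<'E'
from h import *
st()
E
```

```text
t 12.93 p [0.4361 0.2422 0.0784] y [0.997 0.083 0.   ] z [ 0.  0. -1.] F [ 0.9  0.1 -0.2] w 0.247 gf 59.9 q [-0.73  0.22  0.18  2.05 -0.05  0.88 -0.43]
```

drive_tool:
  motion:
    - [[0,0,0.4],[0,0,0],-1]
    - [[0,0,0],[0,0,0],-1]
    - [[0,0,0],[0,0,0],0]
    - [[0,0,0],[0,0,0],0]
    - [[0,0,0],[0,0,0],0]
    - [[0,0,-4],[0,0,0],0]
    - [[0,0,-5],[0,0,0],0]
    - [[0,0,-5],[0,0,0],0]
    - [[0,0,0],[0,0,0],0]

```text
time: 14.05
position: [0.4382, 0.2435, 0.2188]
tool_rot: [2.127, 2.31, 0.014]
ft_force: [0.0, -0.7, -0.1]
grip_width: 0.498
grip_force: 0.0
```

```bash
python3 - <<'E'
from h import *
st(); D=down(95)
a=plan([(W(.048,.045,.215),D)],0)
im2=grab("scene","s8"); m=mask(im2,(0,150,80),(10,255,255),(200,180,300,300)); 
for b in blobs(m,30): print(b, ray("scene",b[1],.012))
# comb check in scene view: grip top centre
print([(proj("scene",W(x,.045,.055))).round(1) for x in (-.048,0,.048)], blobs(mask(im2,(105,150,80),(125,255,255),(220,200,400,400)),20))
E
```

```text
t 14.05 p [0.4382 0.2435 0.2188] y [0.997 0.083 0.008] z [ 0.007  0.005 -1.   ] F [ 0.  -0.7 -0.1] w 0.498 gf 0.0 q [-0.74  0.05  0.19  1.92 -0.01  1.16 -0.47]
ROWS [[[-2.42, 0.42, 0.03], [0.1, 0.0, -8.2], 0], [[-2.46, 0.07, 0.03], [0.1, 0.0, -8.2], 0], [[-2.44, -0.28, 0.03], [0.1, 0.0, -8.2], 0], [[-2.38, -0.63, 0.03], [0.1, 0.0, -8.2], 0], [[-2.26, -0.96, 0.03], [0.1, 0.0, -8.2], 0], [[-2.1, -1.28, 0.03], [0.1, 0.0, -8.2], 0], [[-1.9, -1.56, 0.03], [0.1, 0.0, -8.2], 0], [[-1.66, -1.82, 0.03], [0.1, 0.0, -8.2], 0], [[-1.38, -2.04, 0.03], [0.1, 0.0, -8.2], 0], [[-1.07, -2.21, 0.03], [0.1, 0.0, -8.2], 0], [[-0.75, -2.34, 0.03], [0.1, 0.0, -8.2], 0]]
(np.int32(352), [241.5, 255.5], [227, 242, 31, 27]) [0.43612657 0.23641782 0.012     ]
[array([304.9, 323.6]), array([324.8, 310.1]), array([343.8, 297.3])] [(np.int32(98), [344.1, 295.8], [339, 290, 11, 14]), (np.int32(101), [325.0, 308.3], [319, 302, 12, 14]), (np.int32(106), [305.0, 321.5], [299, 315, 12, 15])]
```

drive_tool:
  motion:
    - [[-2.4,0.4,0],[0,0,-8.2],0]
    - [[-2.5,0.1,0],[0,0,-8.2],0]
    - [[-2.4,-0.3,0],[0,0,-8.2],0]
    - [[-2.4,-0.6,0],[0,0,-8.2],0]
    - [[-2.3,-1,0],[0,0,-8.2],0]
    - [[-2.1,-1.3,0],[0,0,-8.2],0]
    - [[-1.9,-1.6,0],[0,0,-8.2],0]
    - [[-1.7,-1.8,0],[0,0,-8.2],0]
    - [[-1.4,-2,0],[0,0,-8.2],0]
    - [[-1.1,-2.2,0],[0,0,-8.2],0]
    - [[-0.7,-2.3,0],[0,0,-8.2],0]
    - [[0,0,0],[0,0,0],0]

```text
time: 15.6
position: [0.5033, -0.0218, 0.2128]
tool_rot: [0.128, -3.136, 0.002]
ft_force: [-0.4, 1.8, -1.1]
grip_width: 0.502
grip_force: 0.0
```

```bash
python3 - <<'E'
from h import *
st(); D=down(95)
a=plan([(W(.048,.045,.119),D)],0)
E
```

```text
t 15.6 p [ 0.5033 -0.0218  0.2128] y [-0.082  0.997 -0.001] z [-0.003 -0.001 -1.   ] F [-0.4  1.8 -1.1] w 0.502 gf 0.0 q [-0.43  0.06  0.43  1.92 -0.03  1.16  1.67]
ROWS [[[-0.15, 0.17, 4.69], [-0.0, -0.1, -0.2], 0], [[-0.15, 0.16, 4.69], [-0.0, -0.1, -0.2], 0]]
```

drive_tool:
  motion:
    - [[-0.3,0.3,3],[0,0,0],0]
    - [[0,0,3],[0,0,0],0]
    - [[0,0,3.3],[0,0,0],0]
    - [[0,0,0],[0,0,0],0]
    - [[0,0,0],[0,0,0],-1]
    - [[0,0,0],[0,0,0],-1]
    - [[0,0,0],[0,0,0],-1]
    - [[0,0,0],[0,0,0],-1]
    - [[0,0,0],[0,0,0],-1]
    - [[0,0,0],[0,0,0],-1]
    - [[0,0,0],[0,0,0],-1]
  force: 25

```text
time: 16.98
position: [0.5073, -0.0164, 0.1219]
tool_rot: [-0.136, 3.138, 0.001]
ft_force: [-0.5, 1.4, 4.8]
grip_width: 0.158
grip_force: 25.0
```

```bash
python3 - <<'E'
from h import *
st(); print(W(.048,.045,.119))
E
```

```text
t 16.98 p [ 0.5073 -0.0164  0.1219] y [-0.086  0.996  0.   ] z [ 0.001  0.    -1.   ] F [-0.5  1.4  4.8] w 0.158 gf 25.0 q [-0.41  0.18  0.43  2.01 -0.09  0.97  1.72]
[ 0.50589534 -0.01828776  0.119     ]
```

drive_tool:
  motion:
    - [[0,0,-0.8],[0,0,0],-1]
    - [[0,0,-0.8],[0,0,0],-1]
    - [[0,0,-0.8],[0,0,0],-1]
    - [[0,0,-0.8],[0,0,0],-1]
    - [[0,0,-0.8],[0,0,0],-1]
    - [[0,0,-0.8],[0,0,0],-1]
    - [[0,0,-3],[0,0,0],-1]
    - [[0,0,-3],[0,0,0],-1]
    - [[0,0,0],[0,0,0],-1]

```text
time: 18.1
position: [0.5083, -0.0166, 0.2319]
tool_rot: [-0.135, 3.133, 0.001]
ft_force: [0.5, -0.4, -0.1]
grip_width: 0.16
grip_force: 25.0
```

```bash
python3 - <<'E'
from h import *
st(); im=grab("top","t9"); s=grab("scene","s9")
print("blue scene",blobs(mask(s,(105,150,80),(125,255,255),(200,150,420,400)),20), "expected held", proj("scene",np.array(ctrl.get_state()["position"])-[0,0,.066]))
# pan re-check: edges via contour of the pan in top
g=cv2.cvtColor(im,cv2.COLOR_RGB2GRAY)
sub=g[225:360,130:260]; e=cv2.morphologyEx(cv2.Canny(sub,40,120),cv2.MORPH_CLOSE,np.ones((5,5)))
c=max(cv2.findContours(e,0,2)[0],key=cv2.contourArea); r=cv2.minAreaRect(c); print(r, [ray("top",b+[130,225],.04)[:2].round(3) for b in cv2.boxPoints(r)], ray("top",np.array(r[0])+[130,225],.04)[:2])
E
```

```text
t 18.1 p [ 0.5083 -0.0166  0.2319] y [-0.086  0.996  0.   ] z [ 0.005  0.001 -1.   ] F [ 0.5 -0.4 -0.1] w 0.16 gf 25.0 q [-0.44  0.05  0.43  1.89 -0.02  1.19  1.66]
blue scene [(np.int32(395), [305.2, 165.4], [287, 150, 32, 33]), (np.int32(35), [322.2, 157.5], [319, 154, 7, 8]), (np.int32(64), [342.5, 253.2], [340, 247, 6, 16]), (np.int32(109), [324.8, 308.7], [319, 302, 12, 16]), (np.int32(117), [304.8, 322.1], [299, 315, 12, 16])] expected held [345.1252054  253.95271294]
((89.3724365234375, 60.810176849365234), (84.92308044433594, 80.66153717041016), 75.74996948242188) [array([0.539, 0.462]), array([0.575, 0.302]), array([0.407, 0.261]), array([0.373, 0.416])] [0.4724113  0.36014254]
```

```bash
python3 - <<'E'
import cv2,numpy as np
a=cv2.imread("pics/t9.png")[215:375,120:380]; b=cv2.imread("pics/s9.png")[140:290,140:390]
cv2.imwrite("pics/c9.png",np.vstack([cv2.resize(a,(520,320)),cv2.resize(b,(520,280))]))
E
```

```text
(no output)
```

View pics/c9.png

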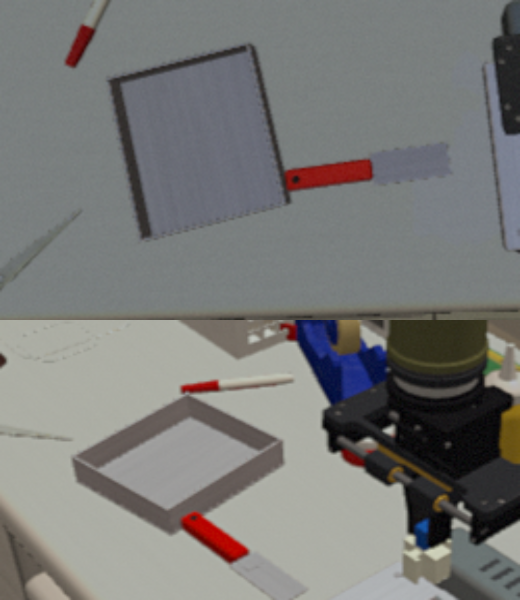

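```bash
python3 - <<'E'
from h import *
c=[ray("top",q,.04)[:2] for q in ((175,254),(246.5,237.5),(265,316.5),(192.5,335))]
for a in c: print(a.round(3))
m=np.mean(c,0); ax=(c[1]-c[2]+c[0]-c[3])/2; az=np.degrees(np.arctan2(ax[1],ax[0])); print(m,az,np.linalg.norm(c[0]-c[1]),np.linalg.norm(c[1]-c[2]))
u=ax/np.linalg.norm(ax)
for k in (.05,0,-.05): print(k,(m+u*k).round(4))
p=m+u*.05
print(st()); e=plan([((*p,.25),down(90+az))],-1)
E
```

```text
[0.54  0.451]
[0.569 0.305]
[0.409 0.268]
[0.377 0.413]
[0.47360745 0.35943725] 13.081752172200641 0.14909576760020773 0.16489824062634142
0.05 [0.5223 0.3708]
0 [0.4736 0.3594]
-0.05 [0.4249 0.3481]
t 18.2 p [ 0.5066 -0.0165  0.229 ] y [-0.086  0.996  0.   ] z [-0.  0. -1.] F [ 0.  -0.2 -1. ] w 0.161 gf 25.0 q [-0.44  0.05  0.43  1.9  -0.02  1.19  1.66]
None
ROWS [[[-0.61, 4.81, -0.26], [0.0, -0.0, -1.0], -1], [[-0.7, 4.79, -0.26], [0.0, -0.0, -1.0], -1], [[-0.78, 4.78, -0.26], [0.0, -0.0, -1.0], -1], [[-0.87, 4.77, -0.26], [0.0, -0.0, -1.0], -1], [[-0.95, 4.75, -0.26], [0.0, -0.0, -1.0], -1], [[-1.04, 4.73, -0.26], [0.0, -0.0, -1.0], -1], [[-1.12, 4.71, -0.26], [0.0, -0.0, -1.0], -1], [[-1.2, 4.69, -0.26], [0.0, -0.0, -1.0], -1]]
```

drive_tool:
  motion:
    - [[-0.6,4.8,-0.2],[0,0,-1],-1]
    - [[-0.7,4.8,-0.2],[0,0,-1],-1]
    - [[-0.8,4.8,-0.2],[0,0,-1],-1]
    - [[-0.9,4.8,-0.2],[0,0,-1],-1]
    - [[-0.9,4.8,0],[0,0,-1],-1]
    - [[-1,4.7,0],[0,0,-1],-1]
    - [[-1.1,4.7,0],[0,0,-1],-1]
    - [[-1.2,4.7,0],[0,0,-1],-1]
    - [[0,0,0],[0,0,0],-1]
    - [[0,0,0],[0,0,0],-1]

```text
time: 19.45
position: [0.5217, 0.3703, 0.2354]
tool_rot: [0.354, -3.119, 0.004]
ft_force: [0.0, -0.1, -0.7]
grip_width: 0.158
grip_force: 25.0
```

```bash
python3 - <<'E'
from h import *
st(); plan([((.5223,.3708,.119),down(103))],-1,dmax=3)
E
```

```text
t 19.45 p [0.5217 0.3703 0.2354] y [-0.224  0.975 -0.002] z [-0.002 -0.003 -1.   ] F [ 0.  -0.1 -0.7] w 0.158 gf 25.0 q [-0.79  0.33  0.16  1.56 -0.05  1.26  1.18]
ROWS [[[-0.02, 0.02, 2.91], [-0.0, -0.0, -0.0], -1], [[-0.02, 0.01, 2.91], [-0.0, -0.0, -0.0], -1], [[-0.02, 0.01, 2.91], [-0.0, -0.0, -0.0], -1], [[-0.02, 0.01, 2.91], [-0.0, -0.0, -0.0], -1]]
```

drive_tool:
  motion:
    - [[0,0,4],[0,0,0],-1]
    - [[0,0,4],[0,0,0],-1]
    - [[0,0,2],[0,0,0],-1]
    - [[0,0,1.6],[0,0,0],-1]
    - [[0,0,0],[0,0,0],-1]
    - [[0,0,0],[0,0,0],-1]
    - [[0,0,0],[0,0,0],0]
    - [[0,0,0],[0,0,0],0]
    - [[0,0,0],[0,0,0],0]
    - [[0,0,-4],[0,0,0],0]
    - [[0,0,-5],[0,0,0],0]
    - [[0,0,0],[0,0,0],0]

```text
time: 20.95
position: [0.5244, 0.3726, 0.2167]
tool_rot: [-0.353, 3.113, 0.008]
ft_force: [0.6, -0.4, 0.2]
grip_width: 0.5
grip_force: 0.0
```

```bash
python3 - <<'E'
from h import *
st(); plan([(W(0,.046,.21),down(95))],0)
E
```

```text
t 20.95 p [0.5244 0.3726 0.2167] y [-0.224  0.975  0.004] z [ 0.008  0.006 -1.   ] F [ 0.6 -0.4  0.2] w 0.5 gf 0.0 q [-0.79  0.34  0.16  1.58 -0.06  1.21  1.18]
ROWS [[[1.91, -4.62, 0.05], [0.0, 0.1, 1.0], 0], [[1.83, -4.65, 0.05], [0.0, 0.1, 1.0], 0], [[1.75, -4.68, 0.06], [0.0, 0.1, 1.0], 0], [[1.67, -4.71, 0.06], [0.0, 0.1, 1.0], 0], [[1.59, -4.74, 0.07], [0.0, 0.1, 1.0], 0], [[1.51, -4.76, 0.07], [0.0, 0.1, 1.0], 0], [[1.42, -4.79, 0.08], [0.0, 0.1, 1.0], 0], [[1.34, -4.81, 0.08], [0.0, 0.1, 1.0], 0]]
```

drive_tool:
  motion:
    - [[1.9,-4.6,0],[0,0,1],0]
    - [[1.8,-4.7,0],[0,0,1],0]
    - [[1.8,-4.7,0],[0,0,1],0]
    - [[1.7,-4.7,0],[0,0,1],0]
    - [[1.6,-4.7,0],[0,0,1],0]
    - [[1.5,-4.8,0],[0,0,1],0]
    - [[1.4,-4.8,0],[0,0,1],0]
    - [[1.3,-4.8,0],[0,0,1],0]
    - [[0,0,0],[0,0,0],0]
    - [[0,0,0],[0,0,0],0]

```text
time: 22.2
position: [0.4556, -0.0228, 0.2109]
tool_rot: [0.136, -3.138, -0.001]
ft_force: [-0.4, -0.1, -0.1]
grip_width: 0.501
grip_force: 0.0
```

```bash
python3 - <<'E'
from h import *
st(); plan([(W(0,.046,.121),down(95))],0)
E
```

```text
t 22.2 p [ 0.4556 -0.0228  0.2109] y [-0.086  0.996  0.001] z [-0.     0.001 -1.   ] F [-0.4 -0.1 -0.1] w 0.501 gf 0.0 q [-0.45 -0.05  0.43  2.03  0.02  1.16  1.63]
ROWS [[[-0.12, 0.05, 4.49], [0.0, -0.0, -0.0], 0], [[-0.12, 0.06, 4.49], [0.0, -0.0, -0.0], 0]]
```

drive_tool:
  motion:
    - [[-0.2,0.1,3],[0,0,0],0]
    - [[0,0,3],[0,0,0],0]
    - [[0,0,3],[0,0,0],0]
    - [[0,0,0],[0,0,0],0]
    - [[0,0,0],[0,0,0],-1]
    - [[0,0,0],[0,0,0],-1]
    - [[0,0,0],[0,0,0],-1]
    - [[0,0,0],[0,0,0],-1]
    - [[0,0,0],[0,0,0],-1]
    - [[0,0,0],[0,0,0],-1]

```text
time: 23.45
position: [0.4581, -0.0218, 0.1216]
tool_rot: [-0.136, 3.138, 0.001]
ft_force: [0.6, 2.0, 3.2]
grip_width: 0.16
grip_force: 24.8
```

drive_tool:
  motion:
    - [[0,0,-0.8],[0,0,0],-1]
    - [[0,0,-0.8],[0,0,0],-1]
    - [[0,0,-0.8],[0,0,0],-1]
    - [[0,0,-0.8],[0,0,0],-1]
    - [[0,0,-0.8],[0,0,0],-1]
    - [[0,0,-0.8],[0,0,0],-1]
    - [[0,0,-3],[0,0,0],-1]
    - [[0,0,-3],[0,0,0],-1]
    - [[0,0,0],[0,0,0],-1]
    - [[0,0,0],[0,0,0],-1]

```text
time: 24.7
position: [0.4573, -0.0223, 0.2287]
tool_rot: [0.135, -3.138, -0.0]
ft_force: [-0.3, -0.1, -1.1]
grip_width: 0.159
grip_force: 24.8
```

```bash
python3 - <<'E'
from h import *
st(); plan([((.4736,.3594,.235),down(103))],-1)
im=grab("top","t10"); print(blobs(mask(im,(100,110,60),(125,255,255),(150,225,270,345)),10)); s=grab("scene","s10")
for b in blobs(mask(im,(100,110,60),(125,255,255),(150,225,270,345)),10): print(ray("top",b[1],.06))
E
```

```text
t 24.7 p [ 0.4573 -0.0223  0.2287] y [-0.086  0.996  0.   ] z [-0.001 -0.    -1.   ] F [-0.3 -0.1 -1.1] w 0.159 gf 24.8 q [-0.45 -0.06  0.43  2.    0.03  1.2   1.62]
ROWS [[[-0.61, 4.74, -0.08], [0.0, -0.0, -1.0], -1], [[-0.7, 4.72, -0.08], [0.0, -0.0, -1.0], -1], [[-0.78, 4.71, -0.08], [0.0, -0.0, -1.0], -1], [[-0.86, 4.7, -0.08], [0.0, -0.0, -1.0], -1], [[-0.94, 4.68, -0.08], [0.0, -0.0, -1.0], -1], [[-1.03, 4.66, -0.08], [0.0, -0.0, -1.0], -1], [[-1.11, 4.64, -0.08], [0.0, -0.0, -1.0], -1], [[-1.19, 4.62, -0.08], [0.0, -0.0, -1.0], -1]]
[(np.int32(65), [212.6, 260.4], [209, 256, 8, 10])]
[0.52233996 0.36909464 0.06      ]
```

drive_tool:
  motion:
    - [[-0.6,4.7,0],[0,0,-1],-1]
    - [[-0.7,4.7,0],[0,0,-1],-1]
    - [[-0.8,4.7,0],[0,0,-1],-1]
    - [[-0.9,4.7,0],[0,0,-1],-1]
    - [[-0.9,4.7,0],[0,0,-1],-1]
    - [[-1,4.7,0],[0,0,-1],-1]
    - [[-1.1,4.6,0],[0,0,-1],-1]
    - [[-1.2,4.6,0],[0,0,-1],-1]
    - [[0,0,0],[0,0,0],-1]
    - [[0,0,0],[0,0,0],-1]

```text
time: 26.05
position: [0.4739, 0.3576, 0.2279]
tool_rot: [0.354, -3.12, 0.004]
ft_force: [0.4, 0.0, -0.1]
grip_width: 0.157
grip_force: 24.9
```

```bash
python3 - <<'E'
from h import *
st(); plan([((.4736,.3594,.119),down(103))],-1)
E
```

```text
t 26.05 p [0.4739 0.3576 0.2279] y [-0.224  0.975 -0.002] z [-0.002 -0.003 -1.   ] F [ 0.4  0.  -0.1] w 0.157 gf 24.9 q [-0.8   0.24  0.12  1.68 -0.03  1.22  1.13]
ROWS [[[-0.01, 0.07, 3.63], [-0.0, -0.0, -0.0], -1], [[-0.01, 0.07, 3.63], [-0.0, -0.0, -0.0], -1], [[-0.01, 0.06, 3.63], [-0.0, -0.0, -0.0], -1]]
```

drive_tool:
  motion:
    - [[0,0,4],[0,0,0],-1]
    - [[0,0,3.5],[0,0,0],-1]
    - [[0,0,2],[0,0,0],-1]
    - [[0,0,1.4],[0,0,0],-1]
    - [[0,0,0],[0,0,0],-1]
    - [[0,0,0],[0,0,0],-1]
    - [[0,0,0],[0,0,0],0]
    - [[0,0,0],[0,0,0],0]
    - [[0,0,0],[0,0,0],0]
    - [[0,0,-4],[0,0,0],0]
    - [[0,0,-5],[0,0,0],0]
    - [[0,0,0],[0,0,0],0]

```text
time: 27.55
position: [0.4762, 0.3602, 0.2154]
tool_rot: [-0.353, 3.114, 0.008]
ft_force: [0.5, 0.4, -0.2]
grip_width: 0.492
grip_force: 0.0
```

```bash
python3 - <<'E'
from h import *
st(); print(W(-.048,.046,.21)); plan([(W(-.048,.046,.21),down(95))],0)
E
```

```text
t 27.55 p [0.4762 0.3602 0.2154] y [-0.224  0.975  0.004] z [ 0.007  0.006 -1.   ] F [ 0.5  0.4 -0.2] w 0.492 gf 0.0 q [-0.8   0.25  0.12  1.7  -0.03  1.18  1.13]
[ 0.41017349 -0.02565852  0.21      ]
ROWS [[[1.88, -4.52, 0.03], [0.0, 0.1, 1.0], 0], [[1.81, -4.55, 0.04], [0.0, 0.1, 1.0], 0], [[1.73, -4.58, 0.04], [0.0, 0.1, 1.0], 0], [[1.65, -4.61, 0.05], [0.0, 0.1, 1.0], 0], [[1.57, -4.64, 0.05], [0.0, 0.1, 1.0], 0], [[1.49, -4.66, 0.05], [0.0, 0.1, 1.0], 0], [[1.41, -4.69, 0.06], [0.0, 0.1, 1.0], 0], [[1.32, -4.71, 0.06], [0.0, 0.1, 1.0], 0]]
```

drive_tool:
  motion:
    - [[1.9,-4.5,0],[0,0,1],0]
    - [[1.8,-4.6,0],[0,0,1],0]
    - [[1.7,-4.6,0],[0,0,1],0]
    - [[1.7,-4.6,0],[0,0,1],0]
    - [[1.6,-4.6,0],[0,0,1],0]
    - [[1.5,-4.7,0],[0,0,1],0]
    - [[1.4,-4.7,0],[0,0,1],0]
    - [[1.2,-4.7,0],[0,0,1],0]
    - [[0,0,0],[0,0,0],0]
    - [[0,0,0],[0,0,0],0]

```text
time: 28.8
position: [0.4083, -0.0271, 0.2099]
tool_rot: [0.136, -3.138, -0.001]
ft_force: [0.7, 0.5, -0.6]
grip_width: 0.504
grip_force: 0.0
```

```bash
python3 - <<'E'
from h import *
st(); plan([(W(-.048,.046,.121),down(95))],0)
E
```

```text
t 28.8 p [ 0.4083 -0.0271  0.2099] y [-0.086  0.996  0.001] z [-0.     0.001 -1.   ] F [ 0.7  0.5 -0.6] w 0.504 gf 0.0 q [-0.46 -0.17  0.43  2.13  0.07  1.17  1.59]
ROWS [[[-0.1, 0.06, 4.44], [0.0, -0.0, -0.0], 0], [[-0.1, 0.06, 4.44], [0.0, -0.0, -0.0], 0]]
```

drive_tool:
  motion:
    - [[-0.2,0.1,3],[0,0,0],0]
    - [[0,0,3],[0,0,0],0]
    - [[0,0,2.7],[0,0,0],0]
    - [[0,0,0],[0,0,0],0]
    - [[0,0,0],[0,0,0],-1]
    - [[0,0,0],[0,0,0],-1]
    - [[0,0,0],[0,0,0],-1]
    - [[0,0,0],[0,0,0],-1]
    - [[0,0,0],[0,0,0],-1]
    - [[0,0,0],[0,0,0],-1]

```text
time: 30.05
position: [0.4107, -0.0258, 0.1236]
tool_rot: [-0.136, 3.138, 0.002]
ft_force: [0.5, 4.5, 2.8]
grip_width: 0.161
grip_force: 24.8
```

drive_tool:
  motion:
    - [[0,0,-0.8],[0,0,0],-1]
    - [[0,0,-0.8],[0,0,0],-1]
    - [[0,0,-0.8],[0,0,0],-1]
    - [[0,0,-0.8],[0,0,0],-1]
    - [[0,0,-0.8],[0,0,0],-1]
    - [[0,0,-0.8],[0,0,0],-1]
    - [[0,0,-3],[0,0,0],-1]
    - [[0,0,-3],[0,0,0],-1]
    - [[0,0,0],[0,0,0],-1]
    - [[0,0,0],[0,0,0],-1]

```text
time: 31.3
position: [0.41, -0.0269, 0.2307]
tool_rot: [0.135, -3.138, 0.0]
ft_force: [0.7, -0.3, -0.9]
grip_width: 0.164
grip_force: 24.8
```

```bash
python3 - <<'E'
from h import *
st(); plan([((.4249,.3481,.235),down(103))],-1)
im=grab("top","t11")
for b in blobs(mask(im,(100,110,60),(125,255,255),(150,225,270,345)),10): print(b[0],ray("top",b[1],.06))
s=grab("scene","s11"); print(blobs(mask(s,(105,150,80),(125,255,255),(200,220,420,400)),20))
E
```

```text
t 31.3 p [ 0.41   -0.0269  0.2307] y [-0.086  0.996 -0.   ] z [-0.001 -0.    -1.   ] F [ 0.7 -0.3 -0.9] w 0.164 gf 24.8 q [-0.46 -0.18  0.42  2.1   0.08  1.22  1.58]
ROWS [[[-0.59, 4.65, -0.05], [-0.0, -0.0, -1.0], -1], [[-0.67, 4.64, -0.05], [-0.0, -0.0, -1.0], -1], [[-0.75, 4.63, -0.05], [-0.0, -0.0, -1.0], -1], [[-0.83, 4.62, -0.05], [-0.0, -0.0, -1.0], -1], [[-0.91, 4.6, -0.05], [-0.0, -0.0, -1.0], -1], [[-1.0, 4.58, -0.05], [-0.0, -0.0, -1.0], -1], [[-1.08, 4.57, -0.05], [-0.0, -0.0, -1.0], -1], [[-1.16, 4.55, -0.05], [-0.0, -0.0, -1.0], -1]]
65 [0.52233996 0.36909464 0.06      ]
67 [0.4741611  0.35596129 0.06      ]
[(np.int32(61), [300.2, 280.8], [297, 274, 7, 16])]
```

drive_tool:
  motion:
    - [[-0.6,4.6,0],[0,0,-1],-1]
    - [[-0.7,4.6,0],[0,0,-1],-1]
    - [[-0.8,4.6,0],[0,0,-1],-1]
    - [[-0.8,4.6,0],[0,0,-1],-1]
    - [[-0.9,4.6,0],[0,0,-1],-1]
    - [[-1,4.6,0],[0,0,-1],-1]
    - [[-1.1,4.6,0],[0,0,-1],-1]
    - [[-1.1,4.6,0],[0,0,-1],-1]
    - [[0,0,0],[0,0,0],-1]
    - [[0,0,0],[0,0,0],-1]

```text
time: 32.65
position: [0.4253, 0.3469, 0.2299]
tool_rot: [0.354, -3.12, 0.004]
ft_force: [0.4, 0.8, -0.5]
grip_width: 0.157
grip_force: 24.8
```

```bash
python3 - <<'E'
from h import *
st(); plan([((.4249,.3481,.120),down(103))],-1)
E
```

```text
t 32.65 p [0.4253 0.3469 0.2299] y [-0.224  0.975 -0.002] z [-0.002 -0.003 -1.   ] F [ 0.4  0.8 -0.5] w 0.157 gf 24.8 q [-0.79  0.15  0.07  1.79 -0.01  1.21  1.07]
ROWS [[[-0.0, 0.05, 3.66], [-0.0, -0.0, -0.0], -1], [[-0.0, 0.05, 3.66], [-0.0, -0.0, -0.0], -1], [[0.0, 0.04, 3.66], [-0.0, -0.0, -0.0], -1]]
```

drive_tool:
  motion:
    - [[0,0,4],[0,0,0],-1]
    - [[0,0,3.5],[0,0,0],-1]
    - [[0,0,2],[0,0,0],-1]
    - [[0,0,1.5],[0,0,0],-1]
    - [[0,0,0],[0,0,0],-1]
    - [[0,0,0],[0,0,0],-1]
    - [[0,0,0],[0,0,0],0]
    - [[0,0,0],[0,0,0],0]
    - [[0,0,0],[0,0,0],0]
    - [[0,0,-4],[0,0,0],0]
    - [[0,0,-5],[0,0,0],0]
    - [[0,0,0],[0,0,0],0]

```text
time: 34.15
position: [0.4275, 0.3497, 0.216]
tool_rot: [-0.353, 3.114, 0.008]
ft_force: [-0.3, -0.4, -0.4]
grip_width: 0.498
grip_force: 0.0
```

```bash
python3 - <<'E'
from h import *
st(); im=grab("top","t12"); s=grab("scene","s12")
for b in blobs(mask(im,(100,110,60),(125,255,255),(150,225,270,345)),10): print(b[0],ray("top",b[1],.06))
for b in blobs(mask(im,(0,150,80),(10,255,255),(260,260,330,330)),30): print("scraper",b[:2],ray("top",b[1],.02))
u,v=proj("top",W(0,-.032,.06)).round().astype(int); print(u,v)
a=cv2.resize(im[v-32:v+58,u-32:u+38,::-1],None,fx=6,fy=6,interpolation=2)
u2,v2=proj("scene",W(0,-.032,.06)).round().astype(int); print(u2,v2)
b=cv2.resize(s[v2-40:v2+50,u2-35:u2+25,::-1],None,fx=6,fy=6,interpolation=2)
cv2.imwrite("pics/c12.png",np.hstack([a,b])); print(a.shape,b.shape)
K=lambda d:(np.array(d))
def S(p):
    d=np.array(p)-O; c,s_=np.cos(YAW),np.sin(YAW); return np.round([c*d[0]+s_*d[1],-s_*d[0]+c*d[1],p[2]],4)
for b in blobs(mask(im,(20,90,80),(35,255,255),(u-40,v-40,u+40,v+40)),2): print("yel",b[:2],S(ray("top",b[1],.046)))
E
```

```text
t 34.15 p [0.4275 0.3497 0.216 ] y [-0.224  0.975  0.005] z [ 0.007  0.006 -1.   ] F [-0.3 -0.4 -0.4] w 0.498 gf 0.0 q [-0.79  0.16  0.07  1.8  -0.01  1.17  1.07]
65 [0.52233996 0.36909464 0.06      ]
scraper (np.int32(402), [284.3, 301.8]) [0.43675152 0.23149114 0.02      ]
449 283
355 333
(540, 420, 3) (540, 360, 3)
yel (np.int32(8), [446.0, 273.2]) [ 0.0195 -0.0319  0.046 ]
yel (np.int32(9), [462.0, 282.0]) [-0.0016 -0.0611  0.046 ]
```

View pics/c12.png

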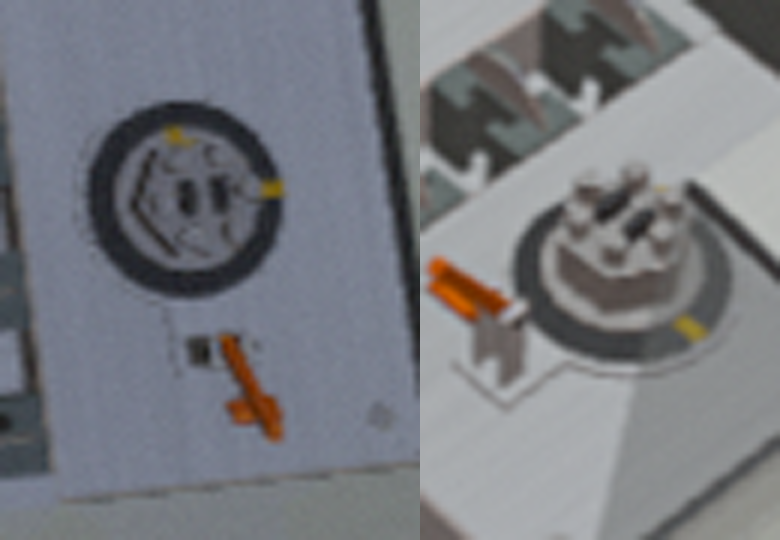

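```bash
python3 - <<'E'
from h import *
st(); plan([(W(-.001,-.032,.20),down(7))],0)
im=cv2.imread("pics/t12.png")[:,:,::-1]
def S(p):
    d=np.array(p)-O; c,s_=np.cos(YAW),np.sin(YAW); return np.round([c*d[0]+s_*d[1],-s_*d[0]+c*d[1],p[2]],4)
b=blobs(mask(im,(0,100,80),(70,255,255),(200,300,270,345)),10)
# dark washer ring centre
g=cv2.cvtColor(im,cv2.COLOR_RGB2GRAY); m=np.zeros_like(g); m[262:305,428:470]=(g[262:305,428:470]<85)*255
c=max(cv2.findContours(m,0,2)[0],key=cv2.contourArea); e=cv2.fitEllipse(c); print("washer",e,S(ray("top",e[0],.043)))
# two dark stud bars
m2=np.zeros_like(g); m2[278:292,444:458]=(g[278:292,444:458]<75)*255
for q in blobs(m2,3): print("bar",q)
o=mask(im,(5,150,100),(20,255,255),(440,295,475,330)); pts=np.argwhere(o)[:,::-1]; print("keeper top px",pts[pts[:,1]<pts[:,1].min()+3].mean(0),"bottom",pts[pts[:,1]>pts[:,1].max()-3].mean(0))
t=pts[pts[:,1]<pts[:,1].min()+3].mean(0); print(S(ray("top",t,.07)))
t=pts[pts[:,1]>pts[:,1].max()-3].mean(0); print(S(ray("top",t,.107)))
E
```

```text
t 34.25 p [0.4256 0.3481 0.2117] y [-0.224  0.975  0.001] z [ 0.001  0.001 -1.   ] F [-0.  -0.4 -0.4] w 0.497 gf 0.0 q [-0.79  0.16  0.07  1.81 -0.01  1.17  1.07]
ROWS [[[0.57, -4.04, 0.1], [0.0, 0.0, 8.7], 0], [[-0.05, -4.08, 0.1], [0.0, 0.0, 8.7], 0], [[-0.67, -4.03, 0.1], [0.0, 0.0, 8.7], 0], [[-1.27, -3.88, 0.1], [0.0, 0.0, 8.7], 0], [[-1.84, -3.64, 0.11], [0.0, 0.0, 8.7], 0], [[-2.37, -3.32, 0.11], [0.0, 0.0, 8.7], 0], [[-2.85, -2.92, 0.11], [0.0, 0.0, 8.7], 0], [[-3.26, -2.46, 0.11], [0.0, 0.0, 8.7], 0], [[-3.59, -1.93, 0.11], [0.0, 0.0, 8.7], 0], [[-3.85, -1.37, 0.11], [0.0, 0.0, 8.7], 0], [[-4.01, -0.77, 0.11], [0.0, 0.0, 8.7], 0]]
washer ((446.5550231933594, 283.7593688964844), (28.413143157958984, 30.084287643432617), 178.34320068359375) [-0.0015 -0.0306  0.043 ]
bar (np.int32(18), [447.8, 283.6], [446, 281, 4, 6])
bar (np.int32(22), [453.3, 282.8], [452, 280, 5, 7])
bar (np.int32(3), [454.0, 289.0], [454, 288, 1, 3])
keeper top px [454.83333333 308.        ] bottom [462.16666667 322.        ]
[-0.0498 -0.0325  0.07  ]
[-0.0751 -0.0322  0.107 ]
```

drive_tool:
  motion:
    - [[0.6,-4,0],[0,0,8.7],0]
    - [[0,-4.1,0],[0,0,8.7],0]
    - [[-0.7,-4,0],[0,0,8.7],0]
    - [[-1.3,-3.9,0.1],[0,0,8.7],0]
    - [[-1.8,-3.6,0.1],[0,0,8.7],0]
    - [[-2.4,-3.3,0.1],[0,0,8.7],0]
    - [[-2.9,-2.9,0.1],[0,0,8.7],0]
    - [[-3.3,-2.5,0.1],[0,0,8.7],0]
    - [[-3.6,-1.9,0.1],[0,0,8.7],0]
    - [[-3.8,-1.4,0.1],[0,0,8.7],0]
    - [[-4,-0.8,0.1],[0,0,8.7],0]
    - [[0,0,0],[0,0,0],0]

```text
time: 35.75
position: [0.4632, -0.1023, 0.2019]
tool_rot: [-2.084, -2.35, 0.004]
ft_force: [-0.6, 0.8, -0.9]
grip_width: 0.5
grip_force: 0.0
```

```bash
python3 - <<'E'
from h import *
st(); plan([(W(-.001,-.0315,.1205),down(7))],0)
im=grab("top"); 
for b in blobs(mask(im,(100,110,60),(125,255,255),(150,225,270,345)),10): print(b[0],ray("top",b[1],.06))
E
```

```text
t 35.75 p [ 0.4632 -0.1023  0.2019] y [ 0.993  0.12  -0.003] z [-0.003 -0.001 -1.   ] F [-0.6  0.8 -0.9] w 0.5 gf 0.0 q [-0.35  0.    0.52  2.   -0.    1.14  0.29]
ROWS [[[0.18, 0.06, 4.07], [-0.1, 0.0, -0.1], 0], [[0.17, 0.05, 4.07], [-0.1, 0.0, -0.1], 0]]
65 [0.52233996 0.36909464 0.06      ]
66 [0.4741611  0.35596129 0.06      ]
67 [0.42507096 0.34577027 0.06      ]
```

All three combs are in the pan. Descend on the nut.

drive_tool:
  motion:
    - [[0.3,0.1,3],[0,0,0],0]
    - [[0,0,3],[0,0,0],0]
    - [[0,0,2.1],[0,0,0],0]
    - [[0,0,0],[0,0,0],0]
    - [[0,0,0],[0,0,0],0]

```text
time: 36.42
position: [0.465, -0.0951, 0.1224]
tool_rot: [-2.074, -2.359, 0.0]
ft_force: [-0.4, -0.8, 0.5]
grip_width: 0.502
grip_force: 0.0
```

```bash
python3 - <<'E'
from h import *
st(); print(W(-.001,-.0315,.1205))
E
```

```text
t 36.42 p [ 0.465  -0.0951  0.1224] y [ 0.992  0.128 -0.   ] z [-0.001  0.    -1.   ] F [-0.4 -0.8  0.5] w 0.502 gf 0.0 q [-0.34  0.11  0.52  2.08 -0.07  0.96  0.34]
[ 0.46374921 -0.09876729  0.1205    ]
```

drive_tool:
  motion:
    - [[-0.35,-0.1,0.15],[0,0,0],0]
    - [[0,0,0],[0,0,0],0]
    - [[0,0,0],[0,0,0],-1]
    - [[0,0,0],[0,0,0],-1]
    - [[0,0,0],[0,0,0],-1]
    - [[0,0,0],[0,0,0],-1]
    - [[0,0,0],[0,0,0],-1]
  force: 60

```text
time: 37.3
position: [0.4645, -0.0995, 0.1209]
tool_rot: [-2.076, -2.357, 0.0]
ft_force: [-1.9, -0.4, 4.9]
grip_width: 0.408
grip_force: 60.0
```

```bash
python3 - <<'E'
from h import *
st(); print(np.round(ctrl.get_state()["torque"],2))
E
```

```text
t 37.3 p [ 0.4645 -0.0995  0.1209] y [ 0.992  0.126 -0.   ] z [-0.  0. -1.] F [-1.9 -0.4  4.9] w 0.408 gf 60.0 q [-0.34  0.12  0.52  2.08 -0.07  0.96  0.35]
[-0.16  0.56  0.2 ]
```

drive_tool:
  motion:
    - [[0,0,0],[0,0,5.7],-1]
    - [[0,0,0],[0,0,5.7],-1]
    - [[0,0,0],[0,0,5.7],-1]
    - [[0,0,0],[0,0,5.7],-1]
    - [[0,0,0],[0,0,5.7],-1]
    - [[0,0,0],[0,0,5.7],-1]
    - [[0,0,0],[0,0,5.7],-1]
    - [[0,0,0],[0,0,5.7],-1]
    - [[0,0,0],[0,0,5.7],-1]
    - [[0,0,0],[0,0,5.7],-1]
    - [[0,0,0],[0,0,5.7],-1]
    - [[0,0,0],[0,0,0],-1]

```text
time: 38.8
position: [0.4622, -0.0985, 0.1209]
tool_rot: [-2.996, -0.931, 0.009]
ft_force: [-10.7, 2.8, 15.4]
grip_width: 0.402
grip_force: 60.0
```

```bash
python3 - <<'E'
from h import *
st(); print(np.round(ctrl.get_state()["torque"],2)); s=ctrl.get_state(); y=R.from_rotvec(s["tool_rot"]).as_matrix()[:,1]; print(np.degrees(np.arctan2(y[1],y[0])))
E
```

```text
t 38.8 p [ 0.4622 -0.0985  0.1209] y [ 0.567 -0.824 -0.006] z [-0.007  0.003 -1.   ] F [-10.7   2.8  15.4] w 0.402 gf 60.0 q [-0.42  0.12  0.6   2.09 -0.08  0.97 -0.73]
[0.43 2.39 0.03]
-55.47712419329194
```

drive_tool:
  motion:
    - [[0,0,0],[0,0,0],0]
    - [[0,0,0],[0,0,0],0]
    - [[0,0,0],[0,0,0],0]
    - [[0,0,-3],[0,0,0],0]
    - [[0,0,-0.6],[0,0,0],0]
    - [[0,0,0],[0,0,-10],0]
    - [[0,0,0],[0,0,-10],0]
    - [[0,0,0],[0,0,-10],0]
    - [[0,0,0],[0,0,-10],0]
    - [[0,0,0],[0,0,-10],0]
    - [[0,0,0],[0,0,-10.5],0]
    - [[0,0,0],[0,0,0],0]

```text
time: 40.3
position: [0.4644, -0.0995, 0.1562]
tool_rot: [-2.124, -2.315, 0.0]
ft_force: [-1.4, 0.4, 0.1]
grip_width: 0.502
grip_force: 0.0
```

```bash
python3 - <<'E'
from h import *
st(); s=ctrl.get_state(); y=R.from_rotvec(s["tool_rot"]).as_matrix()[:,1]; print(np.degrees(np.arctan2(y[1],y[0])))
plan([((.4640,-.0992,.1205),down(4.7))],0)
E
```

```text
t 40.3 p [ 0.4644 -0.0995  0.1562] y [ 0.996  0.086 -0.   ] z [-0.  0. -1.] F [-1.4  0.4  0.1] w 0.502 gf 0.0 q [-0.39  0.06  0.56  2.05 -0.04  1.04  0.28]
4.925658430140486
ROWS [[[0.03, -0.03, 3.57], [-0.0, -0.0, 0.2], 0]]
```

Aligned at 5°. Descend, grip, then turn 60°.

drive_tool:
  motion:
    - [[0,0,2],[0,0,0],0]
    - [[0,0,1.55],[0,0,0],0]
    - [[0,0,0],[0,0,0],0]
    - [[0,0,0],[0,0,0],0]
    - [[0,0,0],[0,0,0],-1]
    - [[0,0,0],[0,0,0],-1]
    - [[0,0,0],[0,0,0],-1]
    - [[0,0,0],[0,0,0],-1]
    - [[0,0,0],[0,0,0],-1]

```text
time: 41.42
position: [0.4644, -0.0995, 0.1216]
tool_rot: [-2.121, -2.317, 0.0]
ft_force: [-3.5, 0.2, 5.5]
grip_width: 0.405
grip_force: 60.0
```

drive_tool:
  motion:
    - [[0,0,0],[0,0,5.5],-1]
    - [[0,0,0],[0,0,5.5],-1]
    - [[0,0,0],[0,0,5.5],-1]
    - [[0,0,0],[0,0,5.5],-1]
    - [[0,0,0],[0,0,5.5],-1]
    - [[0,0,0],[0,0,5.5],-1]
    - [[0,0,0],[0,0,5.5],-1]
    - [[0,0,0],[0,0,5.5],-1]
    - [[0,0,0],[0,0,5.5],-1]
    - [[0,0,0],[0,0,5.5],-1]
    - [[0,0,0],[0,0,5.5],-1]
    - [[0,0,0],[0,0,0],-1]

```text
time: 42.92
position: [0.4621, -0.0985, 0.1216]
tool_rot: [-2.995, -0.932, 0.009]
ft_force: [-11.7, 2.1, 15.0]
grip_width: 0.406
grip_force: 60.0
```

```bash
python3 - <<'E'
from h import *
st(); s=ctrl.get_state(); y=R.from_rotvec(s["tool_rot"]).as_matrix()[:,1]; print(np.degrees(np.arctan2(y[1],y[0])),s["torque"])
E
```

```text
t 42.92 p [ 0.4621 -0.0985  0.1216] y [ 0.567 -0.823 -0.006] z [-0.007  0.003 -1.   ] F [-11.7   2.1  15. ] w 0.406 gf 60.0 q [-0.46  0.12  0.65  2.09 -0.09  0.97 -0.73]
-55.42337562383634 [0.40750139 2.62945644 0.15083235]
```

drive_tool:
  motion:
    - [[0,0,0],[0,0,0],0]
    - [[0,0,0],[0,0,0],0]
    - [[0,0,0],[0,0,0],0]
    - [[0,0,-4],[0,0,0],0]
    - [[0,0,-4],[0,0,-10],0.5]
    - [[0,0,0],[0,0,-10],1]
    - [[0,0,0],[0,0,-10],1]
    - [[0,0,0],[0,0,-10],1]
    - [[0,0,0],[0,0,-10],1]
    - [[0,0,0],[0,0,-10.5],1]
    - [[6,0,0],[0,0,0],1]
    - [[6,0,0],[0,0,0],1]

```text
time: 44.42
position: [0.4543, 0.021, 0.2015]
tool_rot: [2.124, 2.314, 0.002]
ft_force: [1.7, 1.1, -0.8]
grip_width: 0.999
grip_force: 0.0
```

drive_tool:
  motion:
    - [[6,0,0],[0,0,0],1]
    - [[5,0,0],[0,0,0],1]
    - [[0,0,0],[0,0,0],1]

```text
time: 44.8
position: [0.4437, 0.1339, 0.2012]
tool_rot: [-2.113, -2.325, -0.002]
ft_force: [0.3, -1.6, 0.4]
grip_width: 1.001
grip_force: 0.0
```

```bash
python3 - <<'E'
from h import *
st(); im=grab("top","t13"); s=grab("scene","s13")
u,v=449,283
a=cv2.resize(im[v-32:v+58,u-32:u+38,::-1],None,fx=6,fy=6,interpolation=2)
u2,v2=355,333
b=cv2.resize(s[v2-40:v2+50,u2-35:u2+25,::-1],None,fx=6,fy=6,interpolation=2)
cv2.imwrite("pics/c13.png",np.hstack([a,b]))
def S(p):
    d=np.array(p)-O; c,s_=np.cos(YAW),np.sin(YAW); return np.round([c*d[0]+s_*d[1],-s_*d[0]+c*d[1],p[2]],4)
for b in blobs(mask(im,(20,90,80),(35,255,255),(u-40,v-40,u+40,v+40)),2): print("yel",b[:2],S(ray("top",b[1],.046)))
for b in blobs(mask(s,(20,90,80),(35,255,255),(u2-35,v2-40,u2+25,v2+50)),2): print("yel scene",b[:2],S(ray("scene",b[1],.046)))
E
```

```text
t 44.8 p [0.4437 0.1339 0.2012] y [0.995 0.095 0.001] z [ 0.001  0.001 -1.   ] F [ 0.3 -1.6  0.4] w 1.001 gf 0.0 q [-0.73 -0.02  0.38  2.03  0.01  1.13 -0.26]
yel (np.int32(9), [462.0, 282.0]) [-0.0016 -0.0611  0.046 ]
yel scene (np.int32(26), [356.4, 342.6]) [-0.0048 -0.0424  0.046 ]
yel scene (np.int32(14), [364.6, 347.4]) [-0.0017 -0.0595  0.046 ]
```

View pics/c13.png

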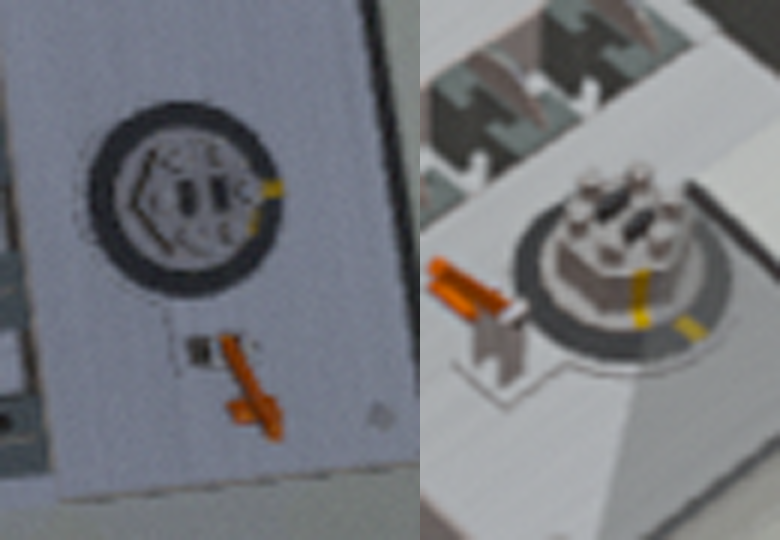

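```bash
python3 - <<'E'
from h import *
D=down(5)
plan([(W(-.0425,-.032,.20),D)],1); print(W(-.0425,-.032,.156))
E
```

```text
ROWS [[[-4.59, -0.85, 0.03], [0.0, 0.0, 0.0], 1], [[-4.59, -0.85, 0.03], [0.0, 0.0, 0.0], 1], [[-4.59, -0.85, 0.02], [0.0, 0.0, 0.0], 1], [[-4.59, -0.85, 0.02], [0.0, 0.0, 0.0], 1], [[-4.59, -0.85, 0.02], [0.0, 0.0, 0.0], 1]]
[ 0.42245071 -0.10288235  0.156     ]
```

drive_tool:
  motion:
    - [[-4.6,-0.9,0],[0,0,0],1]
    - [[-4.6,-0.9,0],[0,0,0],1]
    - [[-4.6,-0.8,0],[0,0,0],1]
    - [[-4.6,-0.8,0],[0,0,0],1]
    - [[-4.6,-0.8,0],[0,0,0],1]
    - [[0,0,0],[0,0,0],1]
    - [[0,0,0],[0,0,0],1]

```text
time: 45.78
position: [0.4224, -0.1037, 0.2012]
tool_rot: [-2.124, -2.314, -0.001]
ft_force: [0.4, -0.5, 0.3]
grip_width: 1.002
grip_force: 0.0
```

```bash
python3 - <<'E'
from h import *
st(); plan([(W(-.0425,-.032,.156),down(5))],1)
E
```

```text
t 45.77 p [ 0.4224 -0.1037  0.2012] y [0.996 0.086 0.   ] z [ 0.     0.001 -1.   ] F [ 0.4 -0.5  0.3] w 1.002 gf 0.0 q [-0.5  -0.12  0.65  2.09  0.08  1.14  0.2 ]
ROWS [[[0.08, 0.01, 4.52], [0.0, -0.0, -0.1], 1]]
```

Descend 4.5 cm, then push +x (tool +y) 5.4 cm slowly.

drive_tool:
  motion:
    - [[0.1,0,1.5],[0,0,0],1]
    - [[0,0,1.5],[0,0,0],1]
    - [[0,0,1.5],[0,0,0],1]
    - [[0,0,0],[0,0,0],1]
    - [[0,0.8,0],[0,0,0],1]
    - [[0,0.8,0],[0,0,0],1]
    - [[0,0.8,0],[0,0,0],1]
    - [[0,0.8,0],[0,0,0],1]
    - [[0,0.8,0],[0,0,0],1]
    - [[0,0.8,0],[0,0,0],1]
    - [[0,0.6,0],[0,0,0],1]
    - [[0,0,0],[0,0,0],1]

```text
time: 47.28
position: [0.4775, -0.0974, 0.1564]
tool_rot: [2.12, 2.316, 0.001]
ft_force: [-0.3, -0.1, -0.4]
grip_width: 1.004
grip_force: 0.0
```

```bash
python3 - <<'E'
from h import *
st(); s=grab("scene","s14"); b=blobs(mask(s,(5,150,100),(20,255,255),(300,270,420,400)),4); print(b)
h=np.array([-.05,-.032,.07])
for t in (126,90,60,45,30,15,0): print(t, proj("scene",W(-.05+.03*np.cos(np.radians(t)),-.032,.07+.03*np.sin(np.radians(t)))).round(1))
E
```

```text
t 47.27 p [ 0.4775 -0.0974  0.1564] y [0.996 0.088 0.002] z [ 0.002 -0.    -1.   ] F [-0.3 -0.1 -0.4] w 1.004 gf 0.0 q [-0.5   0.1   0.68  2.03 -0.07  1.04  0.3 ]
[(np.int32(11), [370.9, 288.4], [366, 285, 10, 8]), (np.int32(7), [350.3, 302.9], [349, 301, 4, 4]), (np.int32(25), [349.0, 326.7], [347, 324, 6, 7]), (np.int32(41), [336.3, 339.8], [331, 335, 11, 11]), (np.int32(4), [355.0, 341.5], [355, 340, 1, 4])]
126 [326.2 340.2]
90 [334.  332.4]
60 [340.5 329.4]
45 [343.1 329.3]
30 [345.  330.3]
15 [346.2 332.1]
0 [346.4 334.8]
```

drive_tool:
  motion:
    - [[0,0,-3],[0,0,0],1]
    - [[0,0,-1],[0,0,0],-1]
    - [[0,-1.8,0],[0,0,0],-1]
    - [[0,-1.8,0],[0,0,0],-1]
    - [[0,0,0],[0,0,0],-1]
    - [[0,0,0],[0,0,0],-1]
    - [[0,0,0],[0,0,0],-1]
    - [[0,0,0],[0,0,0],-1]
    - [[0,0,0],[0,0,0],-1]
    - [[0,0,0],[0,0,0],-1]
  force: 20

```text
time: 48.58
position: [0.4406, -0.1006, 0.1962]
tool_rot: [2.121, 2.317, -0.0]
ft_force: [0.5, -0.1, -0.4]
grip_width: 0.061
grip_force: 0.0
```

```bash
python3 - <<'E'
from h import *
st(); plan([(W(-.025,-.032,.150),down(5))],-1,dmax=1)
E
```

```text
t 48.58 p [ 0.4406 -0.1006  0.1962] y [ 0.996  0.088 -0.   ] z [-0. -0. -1.] F [ 0.5 -0.1 -0.4] w 0.061 gf 0.0 q [-0.52 -0.06  0.67  2.06  0.04  1.13  0.22]
ROWS [[[-0.01, -0.02, 0.92], [-0.0, 0.0, 0.0], -1], [[-0.01, -0.02, 0.92], [-0.0, 0.0, 0.0], -1], [[-0.01, -0.02, 0.92], [-0.0, 0.0, 0.0], -1], [[-0.01, -0.02, 0.92], [-0.0, 0.0, 0.0], -1], [[-0.01, -0.02, 0.92], [-0.0, 0.0, 0.0], -1]]
```

drive_tool:
  motion:
    - [[0,0,1],[0,0,0],-1]
    - [[0,0,1],[0,0,0],-1]
    - [[0,0,0.8],[0,0,0],-1]
    - [[0,0,0.5],[0,0,0],-1]
    - [[0,0,0.5],[0,0,0],-1]
    - [[0,0,0.4],[0,0,0],-1]
    - [[0,0,0.4],[0,0,0],-1]
    - [[0,0,0.2],[0,0,0],-1]
    - [[0,0,0],[0,0,0],-1]

```text
time: 49.7
position: [0.4404, -0.1006, 0.1481]
tool_rot: [-2.121, -2.317, 0.0]
ft_force: [0.5, 0.5, 0.4]
grip_width: 0.006
grip_force: 0.3
```

```bash
python3 - <<'E'
from h import *
st(); print(np.round(ctrl.get_state()["torque"],2))
E
```

```text
t 49.7 p [ 0.4404 -0.1006  0.1481] y [ 0.996  0.088 -0.   ] z [-0.  0. -1.] F [0.5 0.5 0.4] w 0.006 gf 0.3 q [-0.51  0.01  0.69  2.11 -0.01  1.02  0.27]
[-0.09 -0.05 -0.01]
```

drive_tool:
  motion:
    - [[0,0,0.1],[0,0,0],-1]
    - [[0,0,0.1],[0,0,0],-1]
    - [[0,0,0],[0,0,0],-1]

```text
time: 50.08
position: [0.4405, -0.1007, 0.1477]
tool_rot: [-2.121, -2.316, -0.0]
ft_force: [-3.9, -0.1, 15.7]
grip_width: 0.006
grip_force: 7.6
```

drive_tool:
  motion:
    - [[0,0,0.1],[0,0,0],-1]
    - [[0,0,0.1],[0,0,0],-1]
    - [[0,0,0],[0,0,0],-1]

```text
time: 50.45
position: [0.4407, -0.1008, 0.1473]
tool_rot: [-2.12, -2.315, -0.001]
ft_force: [-10.4, 0.9, 30.5]
grip_width: 0.008
grip_force: 14.8
```

drive_tool:
  motion:
    - [[0,0,-4],[0,0,0],-1]
    - [[0,0,-5],[0,0,0],-1]
    - [[5,0,-5],[0,0,0],-1]
    - [[5,0,-4],[0,0,0],-1]
    - [[5,0,0],[0,0,0],-1]
    - [[0,0,0],[0,0,0],-1]
    - [[0,0,0],[0,0,0],-1]

```text
time: 51.32
position: [0.4276, 0.0411, 0.317]
tool_rot: [-2.122, -2.317, 0.002]
ft_force: [-0.2, -1.3, -0.3]
grip_width: 0.003
grip_force: 0.0
```

```bash
python3 - <<'E'
from h import *
st(); im=grab("top","t15"); s=grab("scene","s15")
def S(p):
    d=np.array(p)-O; c,s_=np.cos(YAW),np.sin(YAW); return np.round([c*d[0]+s_*d[1],-s_*d[0]+c*d[1],p[2]],4)
for b in blobs(mask(im,(5,140,100),(22,255,255),(420,220,640,350)),3): print("top",b,S(ray("top",b[1],.075)),"lip@.25",S(ray("top",b[1],.25)))
for b in blobs(mask(s,(5,140,80),(22,255,255),(300,150,430,400)),3): print("sc",b)
for t in (90,95,97,100): 
    a=np.radians(t); p=W(0,-.1045+.207*np.cos(a)-.0105*np.sin(a),.04+.207*np.sin(a)+.0105*np.cos(a)); print(t,proj("top",p).round(1),proj("scene",p).round(1))
for x in (-.05,-.025,-.004): print("keeper exp",x,proj("top",W(x,-.032,.073)).round(1),proj("scene",W(x,-.032,.073)).round(1))
u,v=449,283
cv2.imwrite("pics/c15.png",np.hstack([cv2.resize(im[v-45:v+45,u-32:u+68,::-1],(500,450),interpolation=2),cv2.resize(s[290:380,320:380,::-1],(300,450),interpolation=2)]))
E
```

```text
t 51.33 p [0.4276 0.0411 0.317 ] y [ 0.996  0.088 -0.001] z [-0.001 -0.001 -1.   ] F [-0.2 -1.3 -0.3] w 0.003 gf 0.0 q [-0.65 -0.2   0.43  1.93  0.09  1.39 -0.15]
top (np.int32(117), [551.8, 270.9], [547, 251, 10, 41]) [-0.0009 -0.2298  0.075 ] lip@.25 [-0.0029 -0.1445  0.25  ]
sc (np.int32(5), [359.0, 162.6], [357, 161, 5, 4])
sc (np.int32(47), [308.6, 169.1], [300, 163, 21, 13])
sc (np.int32(5), [365.0, 166.2], [363, 165, 5, 3])
sc (np.int32(19), [302.5, 182.8], [300, 179, 5, 9])
sc (np.int32(958), [380.4, 207.3], [368, 181, 32, 51])
sc (np.int32(116), [341.8, 335.9], [330, 328, 23, 18])
sc (np.int32(17), [355.9, 341.0], [355, 338, 3, 7])
90 [532.  271.4] [398.9 282.1]
95 [542.8 270.1] [407.9 289.4]
97 [547.  269.6] [411.5 292.5]
100 [553.  268.9] [416.9 297.5]
keeper exp -0.05 [455.  308.1] [333.8 342.8]
keeper exp -0.025 [453.  295.2] [344.4 335.2]
keeper exp -0.004 [451.3 284.3] [353.1 328.8]
```

View pics/c15.png

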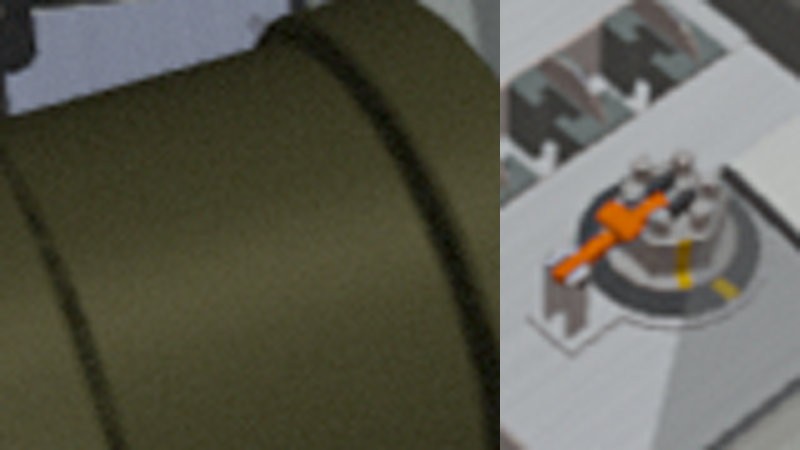

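```bash
python3 - <<'E'
from h import *
D=down(5); plan([(W(0,-.1685,.345),D)],-1)
E
```

```text
ROWS [[[-4.65, 0.42, -0.46], [-0.0, 0.0, -0.0], -1], [[-4.65, 0.42, -0.46], [-0.0, 0.0, -0.0], -1], [[-4.65, 0.42, -0.47], [-0.0, 0.0, -0.0], -1], [[-4.65, 0.41, -0.47], [-0.0, 0.0, -0.0], -1], [[-4.65, 0.41, -0.47], [-0.0, 0.0, -0.0], -1], [[-4.65, 0.41, -0.47], [-0.0, 0.0, -0.0], -1]]
```

drive_tool:
  motion:
    - [[0,0,-2.8],[0,0,0],-1]
    - [[-4.6,0.4,0],[0,0,0],-1]
    - [[-4.6,0.4,0],[0,0,0],-1]
    - [[-4.7,0.4,0],[0,0,0],-1]
    - [[-4.7,0.4,0],[0,0,0],-1]
    - [[-4.7,0.4,0],[0,0,0],-1]
    - [[-4.6,0.4,0],[0,0,0],-1]
    - [[0,0,0],[0,0,0],-1]
    - [[0,0,0],[0,0,0],-1]

```text
time: 52.55
position: [0.4759, -0.2341, 0.3451]
tool_rot: [-2.122, -2.315, 0.0]
ft_force: [0.2, 0.0, 0.0]
grip_width: 0.003
grip_force: 0.0
```

```bash
python3 - <<'E'
from h import *
st(); plan([(W(0,-.1685,.310),down(5))],-1)
im=grab("top"); print(blobs(mask(im,(5,140,100),(22,255,255),(420,220,640,350)),3))
E
```

```text
t 52.55 p [ 0.4759 -0.2341  0.3451] y [ 0.996  0.086 -0.001] z [-0.001  0.001 -1.   ] F [0.2 0.  0. ] w 0.003 gf 0.0 q [-0.43  0.04  0.87  1.69 -0.03  1.43  0.53]
ROWS [[[-0.11, 0.07, 3.51], [-0.1, -0.0, -0.0], -1]]
[(np.int32(106), [552.0, 270.8], [548, 251, 9, 40]), (np.int32(80), [453.3, 297.7], [450, 286, 8, 26]), (np.int32(3), [596.0, 290.0], [595, 290, 3, 1])]
```

Descend behind the lip and push +y.

drive_tool:
  motion:
    - [[-0.1,0,2],[0,0,0],-1]
    - [[0,0,1.5],[0,0,0],-1]
    - [[0,0,0],[0,0,0],-1]
    - [[1.5,0,0],[0,0,0],-1]
    - [[1.5,0,-0.1],[0,0,0],-1]
    - [[1.5,0,-0.2],[0,0,0],-1]
    - [[0,0,0],[0,0,0],-1]

```text
time: 53.48
position: [0.473, -0.1891, 0.3142]
tool_rot: [2.118, 2.319, 0.003]
ft_force: [0.6, -0.2, 0.6]
grip_width: 0.002
grip_force: 0.0
```

```bash
python3 - <<'E'
from h import *
st()
im=grab("top"); print(blobs(mask(im,(5,140,100),(22,255,255),(420,220,640,350)),3))
E
```

```text
t 53.48 p [ 0.473  -0.1891  0.3142] y [0.996 0.091 0.002] z [ 0.002  0.001 -1.   ] F [ 0.6 -0.2  0.6] w 0.002 gf 0.0 q [-0.49 -0.02  0.82  1.79  0.01  1.37  0.42]
[(np.int32(95), [530.8, 272.8], [527, 253, 9, 41]), (np.int32(83), [453.4, 297.9], [450, 286, 8, 26])]
```

drive_tool:
  motion:
    - [[1.5,0,0],[0,0,0],-1]
    - [[1.5,0,0],[0,0,0],-1]
    - [[1.4,0,0.1],[0,0,0],-1]
    - [[1.4,0,0.2],[0,0,0],-1]
    - [[1.4,0,0.2],[0,0,0],-1]
    - [[1.4,0,0.2],[0,0,0],-1]
    - [[0,0,0],[0,0,0],-1]
    - [[0,0,-3],[0,0,0],-1]
    - [[0,0,0],[0,0,0],-1]

```text
time: 54.65
position: [0.4659, -0.1048, 0.3384]
tool_rot: [2.12, 2.315, 0.004]
ft_force: [0.1, 1.4, -0.2]
grip_width: 0.008
grip_force: 0.0
```

```bash
python3 - <<'E'
from h import *
st()
im=grab("top"); print(blobs(mask(im,(5,140,100),(22,255,255),(400,220,640,350)),3))
for t in (80,75,70,65,60,55): 
    a=np.radians(t); p=W(0,-.1045+.207*np.cos(a)-.0105*np.sin(a),.04+.207*np.sin(a)+.0105*np.cos(a)); print(t,proj("top",p).round(1))
D=down(5); f=lambda c,z:W(0,c/1000-.1045,z/1000+.11)
s=plan([(f(82,235),D),(f(84,198),D,3),(f(126,171),D,3),(f(167,131),D,4)],-1,dmax=4)
plan([(f(195,84),D,4),(f(206,48),D,4),(f(211,12),D,4)],-1,dmax=4,start=s)
E
```

```text
t 54.65 p [ 0.4659 -0.1048  0.3384] y [0.996 0.088 0.004] z [ 0.004  0.    -1.   ] F [ 0.1  1.4 -0.2] w 0.008 gf 0.0 q [-0.57 -0.12  0.69  1.81  0.08  1.42  0.19]
[(np.int32(125), [472.3, 279.1], [468, 260, 9, 40]), (np.int32(88), [453.4, 297.7], [450, 286, 8, 26])]
80 [509.  274.1]
75 [497.1 275.5]
70 [485.2 277. ]
65 [473.4 278.4]
60 [461.9 279.8]
55 [450.8 281.2]
ROWS [[[1.5, -0.01, -0.79], [0.1, -0.0, 0.0], -1], [[0.07, -0.0, 1.23], [0.0, 0.0, 0.0], -1], [[0.07, -0.0, 1.23], [0.0, 0.0, 0.0], -1], [[0.07, -0.0, 1.23], [0.0, 0.0, 0.0], -1], [[1.4, 0.0, 0.9], [0.0, 0.0, 0.0], -1], [[1.4, 0.0, 0.9], [0.0, 0.0, 0.0], -1], [[1.4, 0.0, 0.9], [0.0, 0.0, 0.0], -1], [[1.03, -0.0, 1.0], [0.0, 0.0, 0.0], -1], [[1.03, -0.0, 1.0], [0.0, 0.0, 0.0], -1], [[1.03, -0.0, 1.0], [0.0, 0.0, 0.0], -1], [[1.03, -0.0, 1.0], [0.0, 0.0, 0.0], -1]]
ROWS [[[0.7, -0.0, 1.17], [0.0, 0.0, 0.0], -1], [[0.7, -0.0, 1.17], [0.0, 0.0, 0.0], -1], [[0.7, -0.0, 1.17], [0.0, 0.0, 0.0], -1], [[0.7, -0.0, 1.17], [0.0, 0.0, 0.0], -1], [[0.27, 0.0, 0.9], [0.0, 0.0, 0.0], -1], [[0.27, 0.0, 0.9], [0.0, 0.0, 0.0], -1], [[0.27, 0.0, 0.9], [0.0, 0.0, 0.0], -1], [[0.27, 0.0, 0.9], [0.0, 0.0, 0.0], -1], [[0.13, 0.0, 0.9], [0.0, 0.0, 0.0], -1], [[0.13, 0.0, 0.9], [0.0, 0.0, 0.0], -1], [[0.13, 0.0, 0.9], [0.0, 0.0, 0.0], -1], [[0.13, 0.0, 0.9], [0.0, 0.0, 0.0], -1]]
```

65° as predicted. Now press down on the lip edge.

drive_tool:
  motion:
    - [[1.5,0,-0.8],[0,0,0],-1]
    - [[0.1,0,1.2],[0,0,0],-1]
    - [[0.1,0,1.2],[0,0,0],-1]
    - [[0,0,1.3],[0,0,0],-1]
    - [[1.4,0,0.9],[0,0,0],-1]
    - [[1.4,0,0.9],[0,0,0],-1]
    - [[1.4,0,0.9],[0,0,0],-1]
    - [[1,0,1],[0,0,0],-1]
    - [[1,0,1],[0,0,0],-1]
    - [[1,0,1],[0,0,0],-1]
    - [[1,0,1],[0,0,0],-1]
    - [[0,0,0],[0,0,0],-1]

```text
time: 56.2
position: [0.4555, -0.005, 0.2391]
tool_rot: [-2.119, -2.317, 0.003]
ft_force: [0.5, 3.2, -0.1]
grip_width: 0.003
grip_force: 1.6
```

```bash
python3 - <<'E'
from h import *
st()
D=down(5); f=lambda c,z:W(0,c/1000-.1045,z/1000+.11)
plan([(f(195,84),D,4),(f(207,48),D,4),(f(211,12),D,4)],-1,dmax=4)
s=grab("scene"); print(blobs(mask(s,(5,140,80),(22,255,255),(250,200,400,400)),5))
for t in (50,45,40,35,30): 
    a=np.radians(t); p=W(0,-.1045+.207*np.cos(a)-.0105*np.sin(a),.04+.207*np.sin(a)+.0105*np.cos(a)); print(t,proj("scene",p).round(1))
E
```

```text
t 56.2 p [ 0.4555 -0.005   0.2391] y [ 0.996  0.089 -0.002] z [-0.002 -0.    -1.   ] F [ 0.5  3.2 -0.1] w 0.003 gf 1.6 q [-0.65 -0.09  0.58  2.    0.05  1.22 -0.  ]
ROWS [[[0.7, 0.03, 1.13], [-0.0, -0.0, 0.0], -1], [[0.7, 0.03, 1.13], [-0.0, -0.0, 0.0], -1], [[0.7, 0.03, 1.13], [-0.0, -0.0, 0.0], -1], [[0.7, 0.03, 1.13], [-0.0, -0.0, 0.0], -1], [[0.3, 0.0, 0.9], [0.0, 0.0, 0.0], -1], [[0.3, 0.0, 0.9], [0.0, 0.0, 0.0], -1], [[0.3, 0.0, 0.9], [0.0, 0.0, 0.0], -1], [[0.3, 0.0, 0.9], [0.0, 0.0, 0.0], -1], [[0.1, -0.0, 0.9], [0.0, 0.0, 0.0], -1], [[0.1, -0.0, 0.9], [0.0, 0.0, 0.0], -1], [[0.1, -0.0, 0.9], [0.0, 0.0, 0.0], -1], [[0.1, -0.0, 0.9], [0.0, 0.0, 0.0], -1]]
[(np.int32(578), [381.1, 215.5], [368, 200, 26, 32]), (np.int32(86), [325.7, 224.7], [312, 214, 31, 20]), (np.int32(20), [333.6, 229.1], [330, 226, 7, 8]), (np.int32(24), [315.7, 239.4], [312, 236, 7, 9]), (np.int32(20), [327.9, 253.6], [326, 251, 5, 6]), (np.int32(59), [308.6, 265.1], [303, 261, 13, 10]), (np.int32(12), [332.9, 343.2], [331, 341, 5, 5])]
50 [335.5 256.4]
45 [329.6 257.3]
40 [324.4 258.9]
35 [319.7 261.3]
30 [315.7 264.5]
```

drive_tool:
  motion:
    - [[0.7,0,1.1],[0,0,0],-1]
    - [[0.7,0,1.1],[0,0,0],-1]
    - [[0.7,0,1.1],[0,0,0],-1]
    - [[0.7,0,1.2],[0,0,0],-1]
    - [[0.3,0,0.9],[0,0,0],-1]
    - [[0.3,0,0.9],[0,0,0],-1]
    - [[0.3,0,0.9],[0,0,0],-1]
    - [[0.3,0,0.9],[0,0,0],-1]
    - [[0.1,0,0.9],[0,0,0],-1]
    - [[0.1,0,0.9],[0,0,0],-1]
    - [[0.1,0,0.8],[0,0,0],-1]
    - [[0.1,0,0.6],[0,0,0],-1]

```text
time: 57.75
position: [0.4529, 0.0411, 0.1282]
tool_rot: [-2.119, -2.317, -0.006]
ft_force: [-1.2, 10.4, 8.7]
grip_width: 0.009
grip_force: 5.2
```

drive_tool:
  motion:
    - [[0,0,0.2],[0,0,0],-1]
    - [[0,0,0],[0,0,0],-1]

```text
time: 58.0
position: [0.453, 0.0411, 0.1263]
tool_rot: [-2.119, -2.317, -0.007]
ft_force: [-0.3, 12.0, 5.4]
grip_width: 0.006
grip_force: 6.0
```

```bash
python3 - <<'E'
from h import *
st()
E
```

```text
t 58.0 p [0.453  0.0411 0.1263] y [0.996 0.089 0.002] z [ 0.001  0.004 -1.   ] F [-0.3 12.   5.4] w 0.006 gf 6.0 q [-0.68  0.06  0.55  2.12 -0.04  0.96 -0.02]
```

drive_tool:
  motion:
    - [[0.2,0,0],[0,0,0],-1]
    - [[0.1,0,0.15],[0,0,0],-1]
    - [[0,0,0.15],[0,0,0],-1]
    - [[0,0,0],[0,0,0],-1]

```text
time: 58.5
position: [0.4525, 0.0412, 0.123]
tool_rot: [-2.122, -2.316, -0.001]
ft_force: [-1.2, 5.4, 7.5]
grip_width: 0.001
grip_force: 7.0
```

drive_tool:
  motion:
    - [[0,0,0.1],[0,0,0],-1]
    - [[0,0,0.1],[0,0,0],-1]
    - [[0,0,0],[0,0,0],-1]

```text
time: 58.88
position: [0.4526, 0.0412, 0.1228]
tool_rot: [-2.121, -2.315, -0.001]
ft_force: [-7.7, 4.7, 23.4]
grip_width: 0.005
grip_force: 15.7
```

drive_tool:
  motion:
    - [[0.3,0,-1],[0,0,0],-1]
    - [[1,0,-4],[0,0,0],-1]
    - [[3,0,-5],[0,0,0],-1]
    - [[5,0,-4],[0,0,0],-1]
    - [[5,0,0],[0,0,0],-1]
    - [[5,0,0],[0,0,0],-1]
    - [[0,0,0],[0,0,0],-1]
    - [[0,0,0],[0,0,0],-1]

```text
time: 59.88
position: [0.4355, 0.2302, 0.2587]
tool_rot: [2.122, 2.315, -0.004]
ft_force: [0.6, -0.3, 0.1]
grip_width: 0.004
grip_force: 0.0
```

```bash
python3 - <<'E'
from h import *
st(); im=grab("top","t20"); s=grab("scene","s20")
print(blobs(mask(im,(5,110,80),(22,255,255),(340,220,480,350)),5), proj("top",W(0,.1025,.053)))
cv2.imwrite("pics/c20.png",np.vstack([cv2.resize(im[215:365,130:520,::-1],(780,300)),cv2.resize(s[160:400,120:432,::-1],(390,300))[:, :].repeat(2,1)]))
E
```

```text
t 59.88 p [0.4355 0.2302 0.2587] y [ 0.996  0.087 -0.001] z [-0.001 -0.003 -1.   ] F [ 0.6 -0.3  0.1] w 0.004 gf 0.0 q [-0.89 -0.    0.35  1.89  0.    1.26 -0.45]
[(np.int32(237), [381.4, 290.6], [376, 275, 11, 32]), (np.int32(33), [453.2, 294.7], [451, 287, 6, 12]), (np.int32(12), [454.4, 305.1], [454, 300, 2, 11])] [381.41410885 290.61155137]
```

View pics/c20.png

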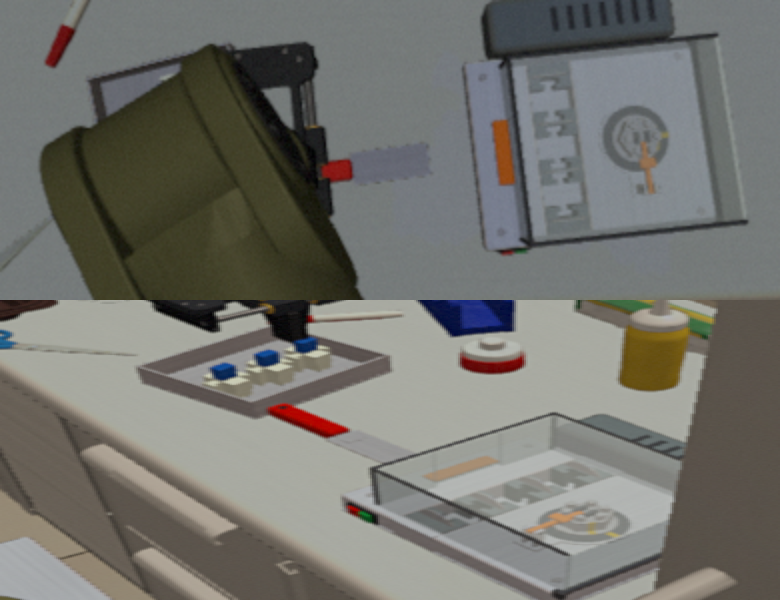

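The picture shows the guard shut (lip back at its first pixel, 381, 291), the keeper folded, three combs in the pan and the scraper flat on the worktop, with the gripper clear of everything.

```bash
python3 -c "
from bench import ctrl
print(ctrl.close_job())"
```

```text
the job is handed in; nothing more can be done
None
```

The whole job is done and handed in at about 60 s of the 210 s limit: all three combs are in the pan, the scraper is back on the worktop, the nut is about 28° past its tight mark with the keeper folded into the slot, and the guard is shut; no verdict was returned.

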